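# Square up the bottle tray and lay the bottles in

## Task

Turn the sunken knob of the bottle tray until its white pointer line points at the white mark on the rim, so that the stop rail stands square to the side wall; then take the steel square by its post, press it lightly into that corner so that it sits flush against the rail and the side wall at the same time, and keep it pressed for about a second. After that check, lay every bottle on its side in a cradle of its own (cap either way) and have the steel square back flat on its black mat, with the knob still on its mark and the things standing around left alone.

Things in the scene. Friction and masses are not known exactly. Their poses are not given: they have to be found in the camera images.
- tray: Fixed bottle tray: white deck 250 x 295 mm, 10 mm thick. Origin under its centre, on the table; z up. Its -y half has three cradles. Its +y half is a flat apron with a steel side wall (12 mm thick, 133 long, along y, top 50 mm over the table) at the far +x edge and the knob housing (88 x 88 mm, top 44 mm over the table) centred at x -65, y 78 mm. Between the halves runs the stop rail, along x.
- corner (a point): The corner to check, at deck height (10 mm over the table): side wall's inner face meets the rail's face. Axes as the tray's: the wall's face is at x = 0, faces -x and runs along +y; the face of the squared rail is at y = 0, faces +y and runs along -x. The apron is clear for 125 mm from the corner along both.
- rail_face (a point): Middle of the face of the steel stop rail (200 mm long, 12 thick, top 45 mm over the table), 100 mm from its pivot beside the corner; x runs along the rail towards the pivot, y out of the face. The knob swings it, 0.08 rad per rad of the knob; it is square to the wall when the knob reads 1.6.
- knob (a joint): Knob angle, rad, growing clockwise seen from above, 0 to 2.4. At 1.6 the pointer is on the mark and the rail is square (within 0.1 is good). Stiff (0.12 N m); stays where it is left.
- knob_grip (a point): The knob's grip bar, 12 mm thick, 34 long, in a round well 70 mm across with its floor 16 mm and rim 44 mm over the table; the bar's top is 42 mm over the table. The point is on the turning axis, 33 mm over the table; x runs along the bar to the pointer end (white line on top). On the mark x points to the tray's +y.
- square_post (a point): Wooden post (26 x 26 mm, 45 tall) of the steel square, on its axis, 30 mm over the underside of the L-shaped steel plate (8 mm thick, legs 105 x 28 mm, 0.3 kg; post top 53 mm over it). The L's outer corner is at x -45, y -45 mm; one leg's outer edge runs from it along +x, the other's along +y. In the checked corner x points to the tray's +y and y to the tray's -x.
- mat_top (a point): Centre of the top of the square's black mat, 180 x 180 mm, 4 mm thick, fixed to the table. The square starts on it and belongs on it, lying flat, any way round, its post within 30 mm of this point.
- cradle0 (a point): A cradle: two low U-shaped grey yokes, 22 mm to each side of the point along y, each 8 mm thick, with flared lips 42 mm apart at the bottom and 48 at the top; yoke floor 28 mm, lip tips 39 mm over the table. The point is where a laid bottle's centre comes (47 mm over the table), its length along y. Cradles are 80 mm apart along x.
- cradle1 (a point): Another cradle, as cradle0.
- cradle2 (a point): Another cradle, as cradle0.
- bottle0_mid (a point): A standing plastic bottle: square body 38 x 38 mm, 84 tall, with a round cap 26 mm across on top (104 mm tall in all), about 0.15 kg. The point is its centre, 52 mm above its base on the axis; z runs from base to cap, x and y square to the flat sides. Two or three such bottles; None if absent.
- bottle1_mid (a point): Another bottle, as bottle0.
- bottle2_mid (a point): Another bottle, as bottle0.
- sprayer: Bystander: spray bottle 170 mm tall, to be left alone. Origin under its base.
- pencup: Bystander: clear cup, 100 mm tall, to be left alone. Origin under its base.
- glovebox: Bystander: white carton 110 x 80 x 60 mm, to be left alone. Origin under its base.
Things that resemble listed ones, but are neither listed nor needed, are in the scene too. What is shaped like the part that bears bottle0_mid but blue is not meant.

How it is judged:
By the outcome, as a careful person would: the job done as asked, in the order asked, and still so for the second after the job is handed in, with the robot touching nothing.
Of bottle0, bottle1, bottle2 only 2 to 3 are there at a start; the rules pass over those that are not, and their reading is None.
At some moment in a run one of square may be knocked a few centimetres aside while the robot is not near it.
Once in a run the grip may slacken for a moment while it holds something.
It also fails if it takes over 210 s, if anything falls off the work surface, if the arm or the gripper's body presses on something with over 40 N, if the wrist force passes 120 N, or if a joint passes its speed limit or range.

## Robot

A 6-joint arm with a two-finger parallel gripper is mounted at the origin on the work surface. World frame = base frame: x ahead of the robot, y to its left, z up, the work surface at z = 0. Lengths are in mm, angles in rad, forces in N, time in s.
With the tool pointing down it reaches from about 275 to 1000 mm from the base axis. Payload 8.4 kg.
Tool frame: the origin (TCP) lies at the very end of the fingers, on their centre line; the grasp point (between the pads) lies 19 mm behind it; z points along the fingers, y is the direction in which the jaws open and shut (so a half turn about z gives the same grasp; the last joint's range is limited). The gripper opens to 85 mm and grips with 20 to 120 N. Pads are 22 mm wide; open, the fingers measure 114 mm over their backs; the gripper's body (76 mm by 85 mm) begins 54 mm behind the grasp point. The pads swing forward as they close: fully open they stand 13 mm farther back than shut.
Start: joints at [-1.278, 0.353, 1.633, -0, 1.155, -0.002], TCP at [181.591, -598.041, 231.281] pointing down, gripper open.
Joint ranges: [-2.63, 2.63], [-0.92, 2.1], [0.06, 2.66], [-1.3, 4.44], [0, 2.69], [-3.02, 3.02]. Speed limits (rad/s): [2.22, 2.22, 2.79, 3.14, 3.14, 3.14].

## Interface

Orientations are given as [roll, pitch, yaw] about the fixed x, y, z axes, in that order (R = Rz(yaw) Ry(pitch) Rx(roll)).
In Python, from rig import r gives the robot as it stands.
- The arm moves only by the tool jog_arm, never from a script. Its argument "increments" is text: rows parted by semicolons, each of 7 numbers parted by spaces: the shift along the tool's x, y, z in cm, then the turn, a rotation vector about the tool's x, y, z in rad, then the opening, from -1 (shut) to 1 (fully open). A call has exactly 8 rows; each row shifts and turns the commanded pose from where the row before left it, along the tool's axes as they then stand; what a row does not reach is not made up. A row lasts 1/10 s, in which the tool goes at most 50 mm and 8.59 degrees, less where a joint would pass 70% of its speed; a pose out of reach is approached as far as the arm can. A call with a gripper value outside its range is refused whole. The fingers move at their own pace and stop on an object; "squeeze" is the grip in N (left out, the last holds). Time passes only in rows, so rows that do not move let the fingers close, or fill a call up. It gives the time, the measured TCP pose, the force and the opening at its end, in the units of the state.
- r.sense(): the state, without advancing time (a new reading comes with each control period).
- r.grab_frame(name): name is "scene" or "side" or "wrist"; returns the picture (400x640x3 uint8, red, green, blue); there is no depth.
- r.camera_info(name): a dict with "K" (3x3 intrinsics, pixels), "dist_coeffs" ([k1, k2, p1, p2, k3] as OpenCV has them; the pictures are not rectified), "rvec" (rotation vector, rad) and "tvec" (3), from world to camera coordinates, as OpenCV has them. Camera axes: x right, y down, z forward; pixel columns grow to the right and rows downward; lengths in mm; the calibration is good to about 2 mm. A picture is of the moment at which its call begins: read the wrist's pose just before it. camera_info takes no time and is no camera call; for the wrist camera it gives the pose at the moment of the call.
- r.sign_off(): hands the job in, once; it reports no verdict.
The state is a dict: "clock": time; "qpos": joint angles; "qvel": joint speeds; "joint_efforts": joint torques, N m; "eef_pos": TCP position; "tcp_rot": TCP orientation; "contact_force": force on the tool from outside, world axes, zero at the start; "wrist_torque": the same for the moment, N m; "opening": opening from 0.0 (shut) to 1.0 (fully open).
Only numpy, scipy, OpenCV 4.12 (cv2) and the standard library are available. Lean on these libraries where they do the work, as an engineer would, in place of code of your own. Each camera call takes 0.05 s, during which the arm holds its last target.

## Working session

There is one attempt and no reset: what is moved stays moved. The work goes in short steps, Python scripts to look and compute and a tool call to move; the robot and the scene stay as the last step left them, time stands still between calls to the robot, and variables do not carry over. Pictures are saved under pics/ and viewed, and the job is handed in when it is done.

Besides the shell and the picture viewer there is one more tool, called after "Emit:" as name(argument=value, ...), one argument or row to a line, values as JSON. jog_arm: Moves the arm, as the interface text tells. Its arguments: {"type":"object","properties":{"increments":{"type":"string"},"squeeze":{"type":"number"}},"required":["increments"]}

```bash
ls -la; mkdir -p pics; python3 - <<'E'
from rig import r
import cv2
print(r.sense())
for n in ("scene","side","wrist"):
    print(n,r.camera_info(n))
    cv2.imwrite(f"pics/{n}0.png",r.grab_frame(n)[:,:,::-1])
E
```

```text
total 12
drwxr-xr-x  3 agent agent 4096 Dec  7 03:54 .
drwxr-xr-x 23 root  root  4096 Dec  7 03:54 ..
drwxr-xr-x  2 agent agent 4096 Dec  7 03:54 pics
{'clock': 0.0, 'qpos': array([-1.27845035e+00,  3.53665012e-01,  1.63414878e+00, -9.59506434e-07,
        1.15518882e+00, -2.39436171e-03]), 'qvel': array([-0.0007509 ,  0.00118917, -0.00112354, -0.00073432,  0.0005769 ,
        0.00127583]), 'joint_efforts': array([ 2.13160420e-03, -6.05246472e+01, -3.42068624e+01, -9.69689813e-05,
        9.14415345e-03, -9.03238401e-06]), 'eef_pos': array([ 181.42124871, -597.58586081,  230.5448815 ]), 'tcp_rot': array([-3.14018270e+00, -2.49867098e-06,  2.94740725e-01]), 'contact_force': array([0.78779662, 0.22183101, 0.73482971]), 'wrist_torque': array([0.00295294, 0.02078886, 0.01972694]), 'opening': 1.0019694105528556}
scene {'K': array([[384.22833851,   0.        , 323.91019772],
       [  0.        , 384.22833851, 199.68330286],
       [  0.        ,   0.        ,   1.        ]]), 'dist_coeffs': array([-0.0871565,  0.       ,  0.       ,  0.       ,  0.       ]), 'rvec': array([ 1.64711379,  1.7998099 , -0.83288417]), 'tvec': array([  66.14724516, -297.49994762, 1394.86829854])}
side {'K': array([[478.12940386,   0.        , 323.80174464],
       [  0.        , 478.12940386, 196.08058114],
       [  0.        ,   0.        ,   1.        ]]), 'dist_coeffs': array([-0.08814381,  0.        ,  0.        ,  0.        ,  0.        ]), 'rvec': array([ 1.04154573, -2.50277377,  0.91796534]), 'tvec': array([ 371.77514284,  359.78388327, 1297.17089248])}
wrist {'K': array([[308.36911196,   0.        , 321.04820072],
       [  0.        , 308.36911196, 198.24726402],
       [  0.        ,   0.        ,   1.        ]]), 'dist_coeffs': array([-0.01150728,  0.        ,  0.        ,  0.        ,  0.        ]), 'rvec': array([-2.30683367,  1.70850546,  0.28034998]), 'tvec': array([-624.09998556,  -41.49454699,  380.20461775])}
```

View pics/scene0.png

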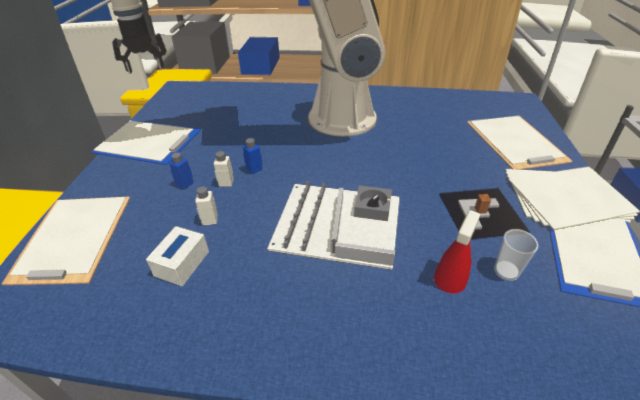

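View pics/side0.png

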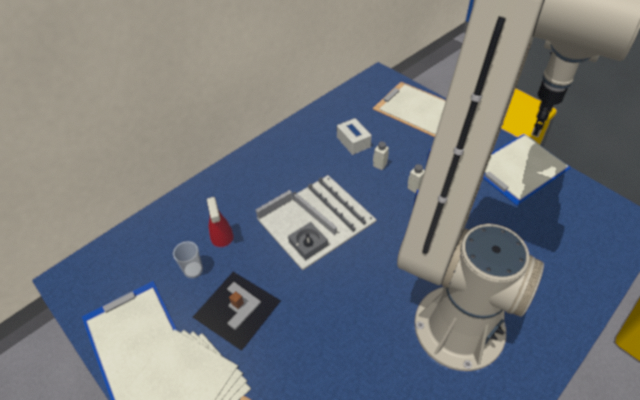

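View pics/wrist0.png

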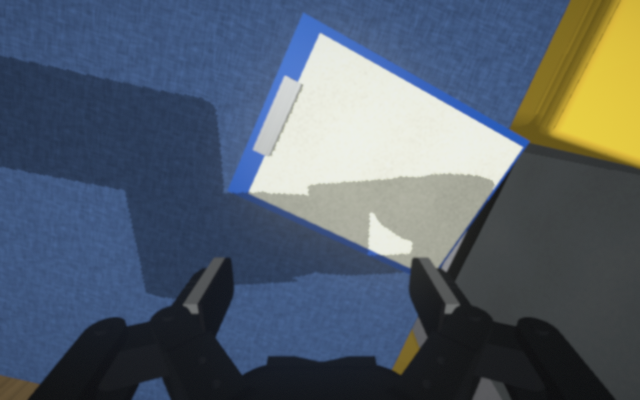

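```bash
cat > h.py <<'E'
from rig import r
import numpy as np, cv2
from scipy.spatial.transform import Rotation as R
def ray(info,uv):
    p=cv2.undistortPoints(np.array(uv,float).reshape(-1,1,2),info["K"],info["dist_coeffs"]).reshape(-1,2)
    Rm=cv2.Rodrigues(info["rvec"])[0]; c=-Rm.T@info["tvec"].ravel()
    d=np.c_[p,np.ones(len(p))]@Rm
    return c,d
def plane(info,uv,z):
    c,d=ray(info,uv); return c+d*((z-c[2])/d[:,2])[:,None]
def proj(info,P):
    return cv2.projectPoints(np.array(P,float).reshape(-1,1,3),info["rvec"],info["tvec"],info["K"],info["dist_coeffs"])[0].reshape(-1,2)
def snap(n,name,crop=None,k=1):
    i=r.camera_info(n); im=r.grab_frame(n)
    o=im[:,:,::-1]
    if crop: o=o[crop[1]:crop[3],crop[0]:crop[2]]
    if k!=1:o=cv2.resize(o,None,fx=k,fy=k,interpolation=cv2.INTER_CUBIC)
    cv2.imwrite(f"pics/{name}.png",o); np.save(f"pics/{name}.npy",im)
    return i,im
def cur():
    s=r.sense(); return s["eef_pos"],R.from_euler("xyz",s["tcp_rot"])
def down(yaw): # tool x dir at angle yaw, z down
    return R.from_euler("xyz",[np.pi,0,yaw])
def go(pos,rot,p0=None,r0=None):
    """total tool-frame shift (cm) and rotvec from current pose. Shift in current tool axes"""
    if p0 is None: p0,r0=cur()
    dv=r0.inv().apply(np.array(pos)-p0)/10
    w=(r0.inv()*rot).as_rotvec()
    print("shift cm",dv.round(2),"rot",w.round(3), "(shift in end axes",rot.inv().apply(np.array(pos)-p0).round(1)/10,")")
E
python3 - <<'E'
from h import *
s=r.camera_info("scene")
print("tray",plane(s,[(293,186),(400,198),(396,264),(273,248)],10).round())
print("bott base",plane(s,[(224,186),(208,223)],0).round(), "cap", plane(s,[(221,155),(204,190)],104).round())
print("knob",plane(s,[(373,200)],42).round())
print("mat",plane(s,[(440,192),(496,189),(528,233),(462,237)],4).round())
print("sprayer,cup,box",plane(s,[(453,290),(508,278),(165,270)],0).round())
print("post top",plane(s,[(483,197)],57).round())
E
```

```text
tray [[ 419. -115.   10.]
 [ 447.  182.   10.]
 [ 679.  160.   10.]
 [ 655. -126.   10.]]
bott base [[ 423. -316.    0.]
 [ 576. -314.    0.]] cap [[ 418. -308.  104.]
 [ 568. -305.  104.]]
knob [[499. 106.  42.]]
mat [[404. 297.   4.]
 [377. 460.   4.]
 [549. 500.   4.]
 [576. 328.   4.]]
sprayer,cup,box [[ 735.  282.    0.]
 [ 693.  413.    0.]
 [ 736. -365.    0.]]
post top [[481. 387.  57.]]
```

```bash
python3 - <<'E'
from h import *
w=r.camera_info("wrist"); p,q=cur()
Rm=cv2.Rodrigues(w["rvec"])[0]; c=-Rm.T@w["tvec"]
print("cam in tool",q.inv().apply(c-p).round(1)); print(q.inv().apply(Rm[2]).round(3),"imgx",q.inv().apply(Rm[0]).round(3))
go([500,20,330],down(np.pi/2-0.1))
E
```

```text
cam in tool [ 8.150e+01  1.000e-01 -1.418e+02]
[-0.317 -0.001  0.948] imgx [0.001 1.    0.001]
shift cm [ 48.42 -49.86  -9.87] rot [-1.000e-03 -1.000e-03 -1.176e+00] (shift in end axes [64.64 25.53 -9.93] )
```

Emit:
jog_arm(
  increments="0 0 -1.24 0 0 -0.147 1;0 0 -1.24 0 0 -0.147 1;0 0 -1.24 0 0 -0.147 1;0 0 -1.24 0 0 -0.147 1;0 0 -1.24 0 0 -0.147 1;0 0 -1.24 0 0 -0.147 1;0 0 -1.24 0 0 -0.147 1;0 0 -1.24 0 0 -0.147 1",
)

```text
clock: 0.95
eef_pos: [181.5, -597.8, 330.7]
tcp_rot: [-3.141, -0.001, 1.477]
contact_force: [0.7, -0.8, -0.2]
opening: 1.0
```

Emit:
jog_arm(
  increments="4 1.6 0 0 0 0 1;4 1.6 0 0 0 0 1;4 1.6 0 0 0 0 1;4 1.6 0 0 0 0 1;4 1.6 0 0 0 0 1;4 1.6 0 0 0 0 1;4 1.6 0 0 0 0 1;4 1.6 0 0 0 0 1",
)

```text
clock: 1.75
eef_pos: [341.2, -290.7, 330.4]
tcp_rot: [3.141, -0.0, 1.47]
contact_force: [0.4, 0.5, -0.5]
opening: 1.003
```

Emit:
jog_arm(
  increments="4 1.6 0 0 0 0 1;4 1.6 0 0 0 0 1;4 1.6 0 0 0 0 1;4 1.6 0 0 0 0 1;4 1.6 0 0 0 0 1;4 1.6 0 0 0 0 1;4 1.6 0 0 0 0 1;4 1.6 0 0 0 0 1",
)

```text
clock: 2.55
eef_pos: [500.6, 15.0, 330.4]
tcp_rot: [-3.142, 0.0, 1.471]
contact_force: [1.1, -0.2, 0.2]
opening: 1.006
```

```bash
python3 - <<'E'
from h import *
print(r.sense()["eef_pos"],r.sense()["tcp_rot"],r.sense()["qpos"].round(2))
i,im=snap("wrist","w1"); np.save("pics/w1_rv.npy",[i["rvec"],i["tvec"]])
E
```

```text
[500.59305725  15.00106361 330.42292348] [-3.14158489e+00  1.23716676e-04  1.47101871e+00] [ 0.03  0.07  1.77 -0.    1.3   0.13]
```

View pics/w1.png

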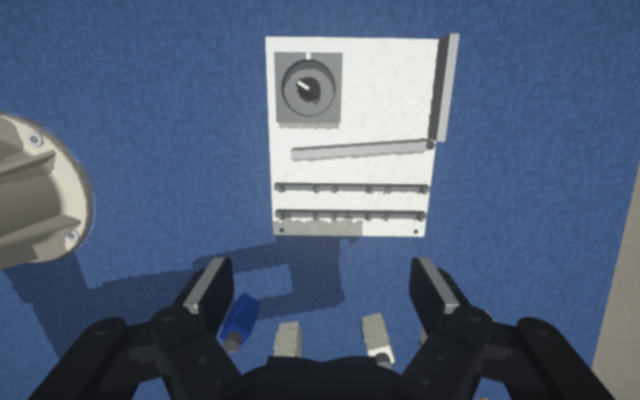

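```bash
python3 - <<'E'
from h import *
im=np.load("pics/w1.npy"); o=im[:,:,::-1]
cv2.imwrite("pics/w1a.png",cv2.resize(o[25:250,255:475],None,fx=3.5,fy=2.65*1,interpolation=cv2.INTER_CUBIC)[:600,:800])
cv2.imwrite("pics/w1b.png",cv2.resize(o[45:135,265:355],None,fx=6.6,fy=6.6,interpolation=cv2.INTER_CUBIC))
E
```

```text
(no output)
```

View pics/w1a.png

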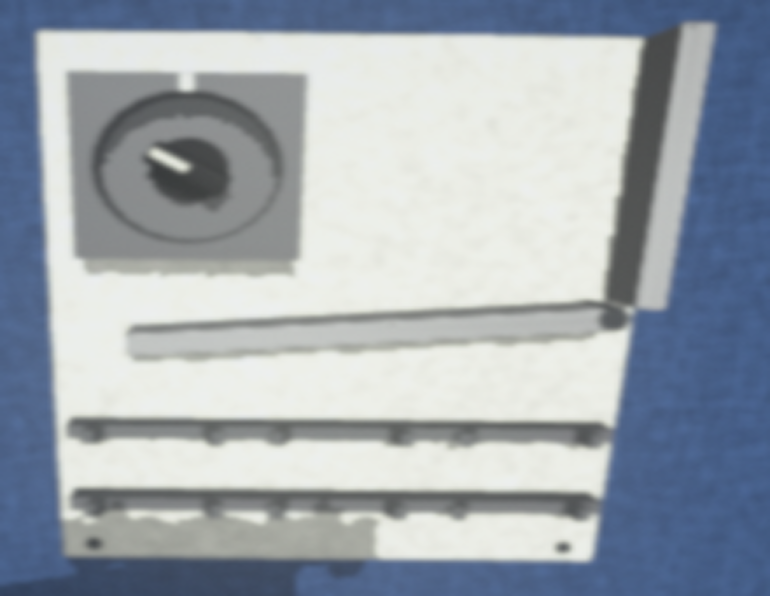

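View pics/w1b.png

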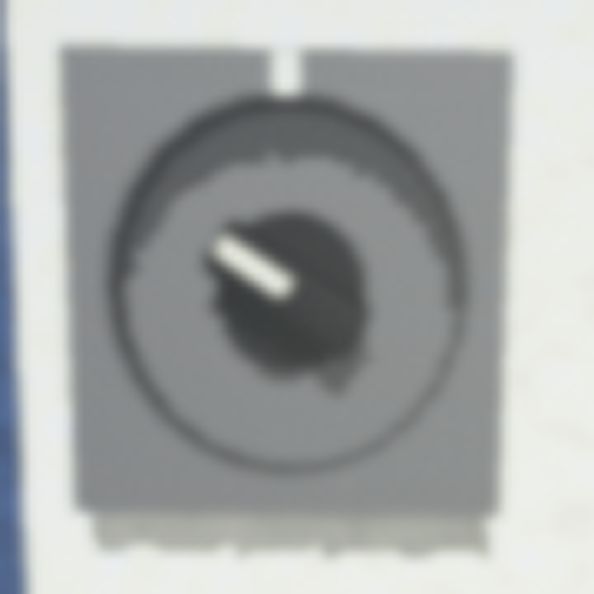

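```bash
cat > fit.py <<'E'
from h import *
def fit2(P,L): # L local -> P world, 2D rigid
    P=np.array(P)[:,:2];L=np.array(L,float); pc,lc=P.mean(0),L.mean(0)
    H=(L-lc).T@(P-pc); a=np.arctan2(H[0,1]-H[1,0],H[0,0]+H[1,1])
    M=np.array([[np.cos(a),-np.sin(a)],[np.sin(a),np.cos(a)]])
    t=pc-M@lc; return a,M,t,(P-(L@M.T+t))
E
python3 - <<'E'
from fit import *
i=r.camera_info("wrist")
A=plane(i,[(265.6,36.3),(273.6,234.4),(424.4,236.3)],10); B=plane(i,[(274.4,52.1),(342.7,52.9),(340.8,122.6),(276.7,122)],44)
L=[(-125,147.5),(-125,-147.5),(125,-147.5),(-109,122),(-21,122),(-21,34),(-109,34)]
a,M,t,e=fit2(np.r_[A,B],L); print("tray",a,t,"\n",e.round(1))
p=plane(i,[(297.6,81.8),(308.6,88.6)],42); print(p); d=p[0]-p[1]; ang=np.arctan2(d[1],d[0]); print("pointer world",ang,"knob reading",1.6-(ang-(a+np.pi/2)))
print("knob center",M@[-65,78]+t)
# wall inner corner
print("cor", )
E
```

```text
tray -0.10954815596027652 [552.42927206  27.01903988] 
 [[ 0.3 -2.1]
 [ 0.8  0.2]
 [-0.9 -0.3]
 [ 0.4 -0.3]
 [-0.9 -0.1]
 [-0.5  1.5]
 [ 0.7  1.2]]
[[482.73786225 121.94813208  42.        ]
 [496.14203788 112.16928554  42.        ]]
pointer world 2.5113167871862623 knob reading 0.5499313836483579
knob center [496.34658388 111.65787309]
cor
```

```bash
python3 - <<'E'
from h import *
go([496.3,111.7,100],down(2.511))
E
```

```text
shift cm [ 9.01 -1.63 23.07] rot [ 0.003 -0.002 -1.039] (shift in end axes [ 5.99  7.02 23.04] )
```

Emit:
jog_arm(
  increments="1.5 -0.27 0 0 0 0 -0.41;1.5 -0.27 0 0 0 0 -0.41;1.5 -0.27 0 0 0 0 -0.41;1.5 -0.27 0 0 0 0 -0.41;1.5 -0.27 0 0 0 0 -0.41;1.5 -0.28 0 0 0 0 -0.41;0 0 0 0 0 0 -0.41;0 0 0 0 0 0 -0.41",
)

```text
clock: 3.4
eef_pos: [492.8, 104.2, 330.3]
tcp_rot: [-3.141, 0.0, 1.472]
contact_force: [-1.0, 0.1, 0.3]
opening: 0.298
```

Emit:
jog_arm(
  increments="0 0 2.88 0 0 -0.13 -0.41;0 0 2.88 0 0 -0.13 -0.41;0 0 2.88 0 0 -0.13 -0.41;0 0 2.88 0 0 -0.13 -0.41;0 0 2.88 0 0 -0.13 -0.41;0 0 2.88 0 0 -0.13 -0.41;0 0 2.88 0 0 -0.13 -0.41;0 0 2.88 0 0 -0.13 -0.41",
)

```text
clock: 4.2
eef_pos: [493.1, 103.5, 99.1]
tcp_rot: [3.142, 0.0, 2.516]
contact_force: [-0.2, 0.1, -0.2]
opening: 0.298
```

```bash
python3 - <<'E'
from h import *
print(r.sense()["eef_pos"],r.sense()["tcp_rot"],r.sense()["opening"])
go([496.3,111.7,21],down(2.511))
snap("wrist","w2"); snap("side","s2",(220,160,420,310),4)
E
```

```text
[493.10293997 103.47521083  99.07682854] [3.14154687e+00 3.76458072e-04 2.51557682e+00] 0.2978137495657913
shift cm [0.23 0.85 7.81] rot [0.    0.    0.005] (shift in end axes [0.23 0.85 7.81] )
```

View pics/w2.png

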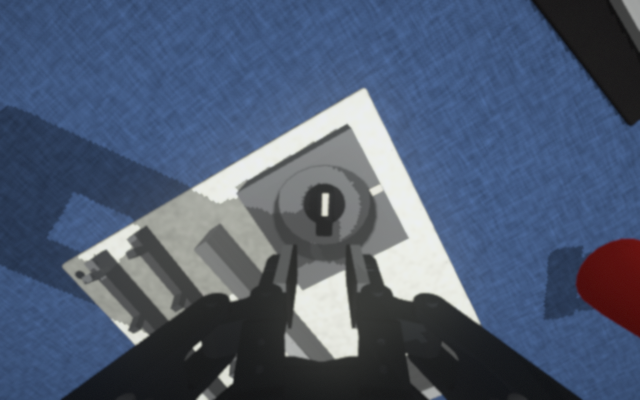

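```bash
python3 - <<'E'
from h import *
i,im=snap("wrist","w3",(260,150,400,260),5)
print(r.sense()["eef_pos"])
m=(im.min(2)>190)[180:230,310:340]
n,l,st,c=cv2.connectedComponentsWithStats(m.astype(np.uint8)); print(st,c+[310,180])
# housing top corners, pointer
print(plane(i,c[1:]+[310,180],42))
go([496.3,111.7,21],down(2.511))
E
```

```text
[491.77358033 103.42736766  98.96971814]
[[   0    0   30   50 1408]
 [  16   18    5   21   92]] [[324.28125    204.29616477]
 [327.84782609 207.61956522]]
[[485.74500427 112.14138734  42.        ]]
shift cm [0.11 0.96 7.79] rot [-0.003 -0.002 -0.004] (shift in end axes [0.12 0.94 7.8 ] )
```

View pics/w3.png

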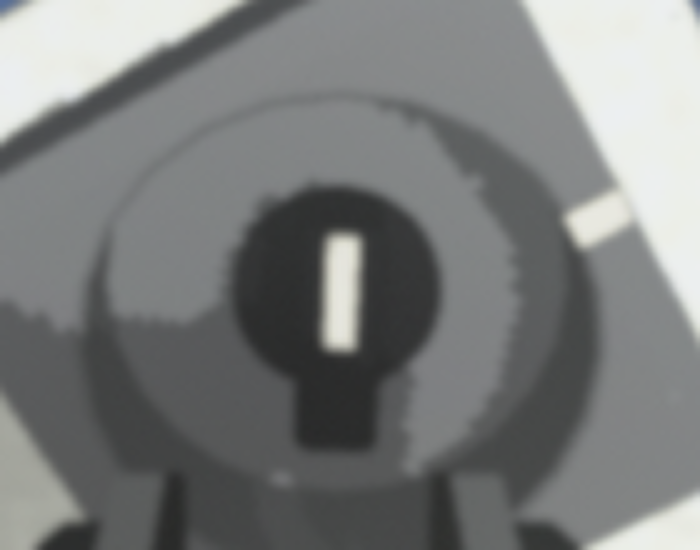

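```bash
python3 - <<'E'
from h import *
i=r.camera_info("wrist")
z=lambda u,v:(260+u/5,150+v/5)
P=plane(i,[z(343,233),z(337,352),z(335,447)],42); print(P)
# well circle rim z44 and mark
Q=plane(i,[z(320,96),z(600,340),z(82,340)],44);print(Q)
# circle centre through 3 points
A=2*(Q[1:,:2]-Q[0,:2]); b=(Q[1:,:2]**2).sum(1)-(Q[0,:2]**2).sum(); c=np.linalg.solve(A,b); print("c",c,np.linalg.norm(Q[0,:2]-c))
M=plane(i,[z(600,217)],44)[0,:2]-c; print("mark ang",np.arctan2(M[1],M[0]))
d=P[0]-P[1]; print(np.arctan2(d[1],d[0]))
print(cur()[0], cur()[1].as_euler("xyz"))
E
```

```text
[[481.62594299 117.26895871  42.        ]
 [495.23595961 106.40394805  42.        ]
 [506.85881567  97.63281975  42.        ]]
[[464.08230908 126.19642856  44.        ]
 [514.46422935 137.03997039  44.        ]
 [472.3990312   79.62237642  44.        ]]
c [494.44505903 107.58871663] 35.61100290976568
mark ang 1.4402219993452532
2.4678831258255154
[491.77358033 103.42736766  98.96971814] [-3.13866432e+00 -2.43987904e-03  2.50747572e+00]
```

```bash
python3 - <<'E'
from h import *
go([494.4,107.5,22],down(2.49))
E
```

```text
shift cm [0.01 0.51 7.7 ] rot [-0.003 -0.002  0.017] (shift in end axes [0.04 0.48 7.7 ] )
```

Emit:
jog_arm(
  increments="0 0.25 0 0 0 0.01 -0.41;0 0.23 0 0 0 0.01 -0.41;0 0 1.2 0 0 0 -0.41;0 0 1.2 0 0 0 -0.41;0 0 1.2 0 0 0 -0.41;0 0 1.2 0 0 0 -0.41;0 0 0 0 0 0 -0.41;0 0 0 0 0 0 -0.41",
)

```text
clock: 5.15
eef_pos: [495.4, 108.2, 51.5]
tcp_rot: [-3.141, -0.001, 2.491]
contact_force: [0.9, -1.1, 0.1]
opening: 0.3
```

```bash
python3 - <<'E'
from h import *
i,im=snap("wrist","w4",(240,130,420,280),4)
snap("side","s4",(240,180,380,285),5)
print(r.sense()["eef_pos"],r.sense()["tcp_rot"])
E
```

```text
[496.05790972 108.28778482  52.24497904] [3.14137315e+00 1.32608306e-04 2.49069893e+00]
```

View pics/w4.png

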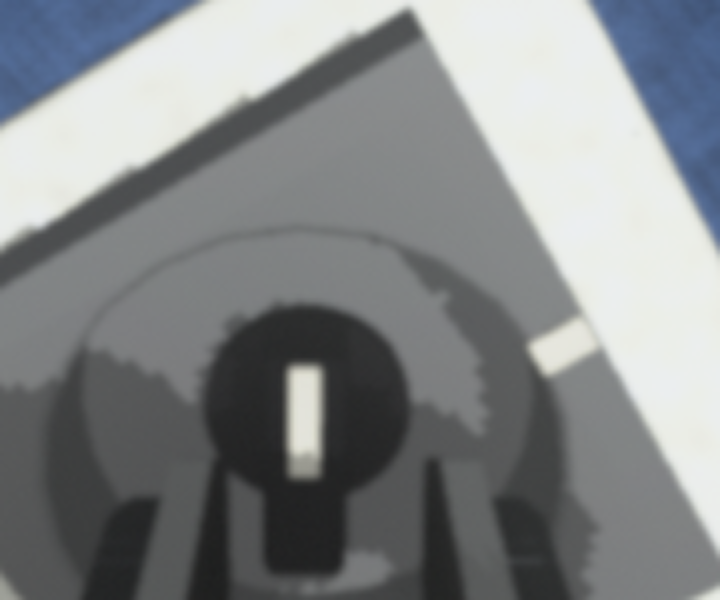

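View pics/s4.png

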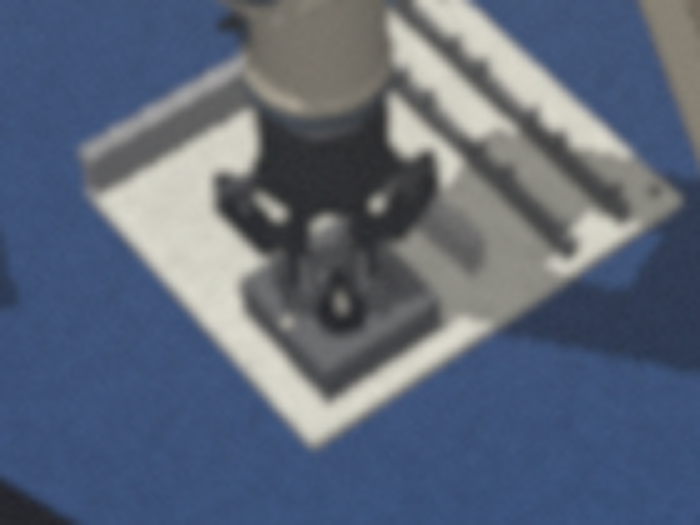

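```bash
python3 - <<'E'
from h import *
i=r.camera_info("wrist"); p,q=cur()
z=lambda u,v:(240+u/4,130+v/4)
P=plane(i,[z(305,366),z(303,478),z(305,577)],42)
print(q.inv().apply(P-p).round(1))
E
```

```text
[[ 17.5  -2.4  10.2]
 [  0.9  -2.7  10.2]
 [-14.8  -2.5  10.2]]
```

Emit:
jog_arm(
  increments="0.1 -0.25 0 0 0 0 -0.41;0 0 0 0 0 0 -0.41;0 0 0.8 0 0 0 -0.41;0 0 0.8 0 0 0 -0.41;0 0 0.8 0 0 0 -0.41;0 0 0.6 0 0 0 -0.41;0 0 0 0 0 0 -0.41;0 0 0 0 0 0 -0.41",
)

```text
clock: 6.05
eef_pos: [493.3, 106.8, 21.8]
tcp_rot: [-3.141, -0.001, 2.491]
contact_force: [0.5, -0.2, -0.2]
opening: 0.296
```

Emit:
jog_arm(
  increments="0 0 0 0 0 0 -0.6;0 0 0 0 0 0 -0.8;0 0 0 0 0 0 -0.9;0 0 0 0 0 0 -1;0 0 0 0 0 0 -1;0 0 0 0 0 0 -1;0 0 0 0 0 0 -1;0 0 0 0 0 0 -1",
  squeeze=50,
)

```text
clock: 6.85
eef_pos: [493.2, 106.4, 22.4]
tcp_rot: [-3.141, -0.0, 2.491]
contact_force: [-2.5, -4.5, 5.0]
opening: 0.128
```

Emit:
jog_arm(
  increments="0 0 0 0 0 0.12 -1;0 0 0 0 0 0.12 -1;0 0 0 0 0 0.12 -1;0 0 0 0 0 0.12 -1;0 0 0 0 0 0.12 -1;0 0 0 0 0 0.12 -1;0 0 0 0 0 0.12 -1;0 0 0 0 0 0.12 -1",
)

```text
clock: 7.65
eef_pos: [492.6, 106.0, 22.4]
tcp_rot: [-3.14, 0.001, 1.527]
contact_force: [-4.1, -6.7, 7.9]
opening: 0.129
```

```bash
python3 - <<'E'
from h import *
i,im=snap("wrist","w5",(240,120,420,270),4)
s=r.sense();print(s["eef_pos"],s["tcp_rot"],s["opening"],s["contact_force"],s["wrist_torque"])
E
```

```text
[492.58266688 106.04883099  22.41145291] [-3.14007385e+00  1.26179005e-03  1.51890752e+00] 0.1230241401904585 [-4.48831123 -7.71051085  8.17284331] [-1.13776752  0.52918637 -0.03551544]
```

View pics/w5.png

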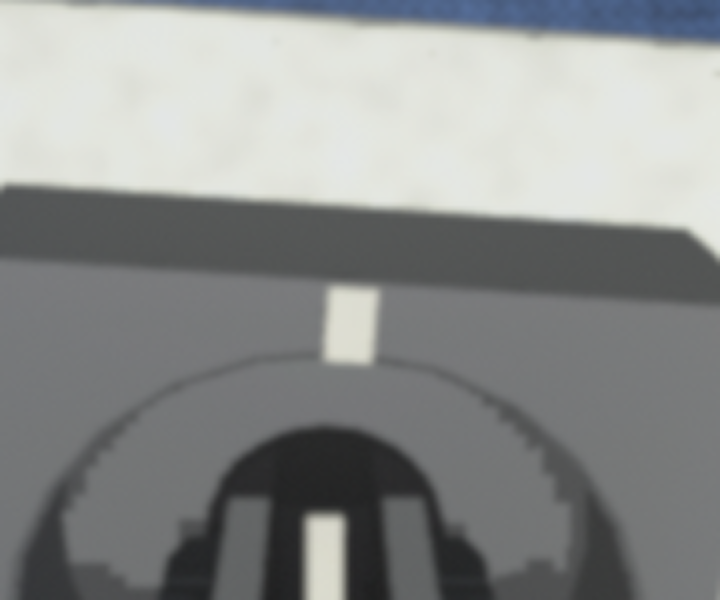

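```bash
python3 - <<'E'
from h import *
i=r.camera_info("wrist"); p,q=cur()
z=lambda u,v:(240+u/4,120+v/4)
t=lambda P:q.inv().apply(P-p).round(2)
E=t(plane(i,[z(0,258),z(720,303)],44)); D=t(plane(i,[z(0,2),z(720,43)],10)); M=t(plane(i,[z(353,288),z(348,362)],44)); L=t(plane(i,[z(325,515),z(324,590)],42))
ang=lambda P:np.arctan2(*(P[1]-P[0])[1::-1])
print(E,D,M,L); print(ang(E)-np.pi/2,ang(D)-np.pi/2, M[:,:2], "mark angle about centre 0:",np.arctan2(M[:,1]-L[0,1],M[:,0]))
E
```

```text
[[ 47.13 -32.66 -21.6 ]
 [ 42.45  40.7  -21.7 ]] [[ 69.84 -39.34  12.38]
 [ 65.04  48.74  12.26]] [[ 44.     3.11 -21.65]
 [ 35.94   2.66 -21.64]] [[ 17.13   0.28 -19.61]
 [  7.68   0.18 -19.6 ]]
0.06370865008714999 0.05444206132844731 [[44.    3.11]
 [35.94  2.66]] mark angle about centre 0: [0.06422971 0.06612493]
```

Emit:
jog_arm(
  increments="0 0 0 0 0 0.03 -1;0 0 0 0 0 0.035 -1;0 0 0 0 0 0 -1;0 0 0 0 0 0 -1;0 0 0 0 0 0 -1;0 0 0 0 0 0 -1;0 0 0 0 0 0 -1;0 0 0 0 0 0 -1",
)

```text
clock: 8.5
eef_pos: [492.6, 106.0, 22.4]
tcp_rot: [-3.14, 0.001, 1.466]
contact_force: [-3.5, -7.8, 7.9]
opening: 0.129
```

Emit:
jog_arm(
  increments="0 0 0 0 0 0 -0.8;0 0 0 0 0 0 -0.6;0 0 0 0 0 0 -0.41;0 0 0 0 0 0 -0.41;0 0 -1 0 0 0 -0.41;0 0 -1.5 0 0 0 -0.41;0 0 -2 0 0 0 -0.41;0 0 -3 0 0 0 -0.41",
)

```text
clock: 9.3
eef_pos: [492.7, 106.8, 97.5]
tcp_rot: [-3.14, 0.001, 1.466]
contact_force: [0.3, 0.4, 0.2]
opening: 0.295
```

Emit:
jog_arm(
  increments="-0.5 0 -4 0 0 0 0.5;-0.5 0 -4 0 0 0 1;-0.5 0 -4 0 0 0 1;-1 0 -3 0 0 0 1;-1 0 -3 0 0 0 1;-1 0 -2 0 0 0 1;0 0 0 0 0 0 1;0 0 0 0 0 0 1",
)

```text
clock: 10.1
eef_pos: [488.7, 62.2, 297.5]
tcp_rot: [3.141, -0.0, 1.465]
contact_force: [-0.5, 1.0, -0.7]
opening: 0.997
```

```bash
python3 - <<'E'
from h import *
r.grab_frame("side")
i,im=snap("wrist","w6");cv2.imwrite("pics/w6a.png",cv2.resize(im[20:240,200:480,::-1],None,fx=2.7,fy=2.7,interpolation=2))
s=r.sense();print(s["eef_pos"],s["tcp_rot"],s["opening"],s["contact_force"],s["wrist_torque"])
E
```

```text
[488.11788643  62.31589728 296.16023493] [-3.14005681e+00  2.17572506e-04  1.46596514e+00] 1.0046856072082808 [ 0.31647186  0.25439856 -0.28953663] [-0.01652964 -0.01342883  0.0103521 ]
```

View pics/w6a.png

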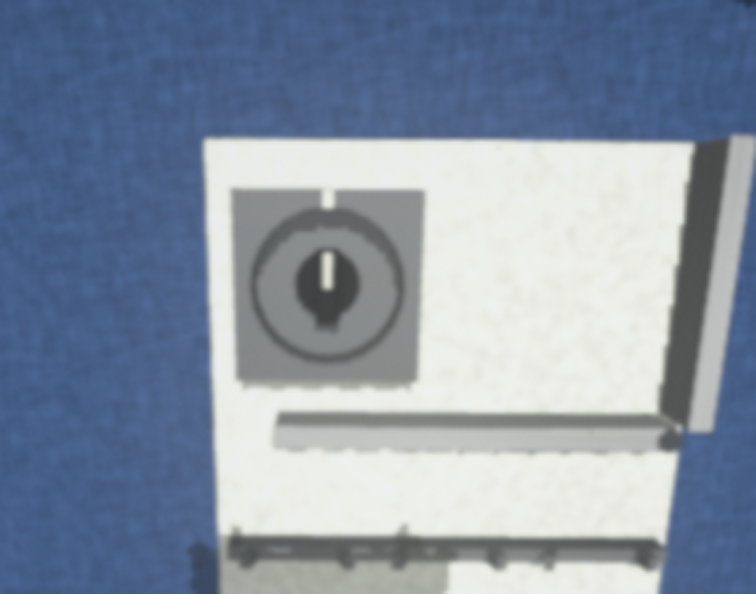

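```bash
python3 - <<'E'
from fit import *
i=r.camera_info("wrist")
z=lambda u,v:(200+u/2.7,20+v/2.7)
A=plane(i,[z(205,139)],10); B=plane(i,[z(231,188),z(425,190),z(417,383),z(238,381)],44)
L=[(-125,147.5),(-109,122),(-21,122),(-21,34),(-109,34)]
a,M,t,e=fit2(np.r_[A,B],L); print("tray",a,t,"\n",e.round(1))
loc=lambda P:((P[:,:2]-t)@M).round(1)
p=plane(i,[z(327,252),z(327,288)],42); d=p[0]-p[1]; print("pointer rel", np.arctan2(d[1],d[0])-a-np.pi/2)
print("knob",loc(p))
print("rail face base",loc(plane(i,[z(278,412),z(655,415)],10)),"rail top edge",loc(plane(i,[z(280,427),z(655,428)],45)))
print("wall base",loc(plane(i,[z(694,145),z(663,410)],10)),"wall top inner",loc(plane(i,[z(729,137),z(690,430)],50)))
print("cradle yoke front",loc(plane(i,[z(230,550),z(660,550)],36)))
print("corner",M@[113,14.5]+t,"knob",M@[-65,78]+t)
E
```

```text
tray -0.10629600023095129 [549.21059761  21.25656083] 
 [[ 0.7 -2.2]
 [ 0.5  0.6]
 [-0.9  0.1]
 [-1.3  0.5]
 [ 0.9  1. ]]
pointer rel 0.002172934565928486
knob [[-65.6  94.9]
 [-65.6  78.7]]
rail face base [[-91.3  11.7]
 [107.7  10.7]] rail top edge [[-88.3  12.7]
 [ 94.4  12.7]]
wall base [[109.9 143.5]
 [111.6  13.4]] wall top inner [[108.3 144.2]
 [109.4  13.1]]
cradle yoke front [[-116.1  -56.2]
 [ 109.1  -55.5]]
corner [663.1112052   23.68587978] knob [492.85294783 105.71255714]
```

```bash
python3 - <<'E'
from h import *
go([480,380,300],down(1.465))
E
```

```text
shift cm [31.51 -4.13 -0.38] rot [-0.002  0.     0.001] (shift in end axes [31.51 -4.16 -0.38] )
```

Emit:
jog_arm(
  increments="4 -0.5 0 0 0 0 1;4 -0.5 0 0 0 0 1;4 -0.5 0 0 0 0 1;4 -0.5 0 0 0 0 1;4 -0.5 0 0 0 0 1;4 -0.5 0 0 0 0 1;4 -0.5 0 0 0 0 1;4 -0.5 0 0 0 0 1",
)

```text
clock: 11.0
eef_pos: [481.5, 386.3, 295.4]
tcp_rot: [-3.14, 0.002, 1.466]
contact_force: [0.3, 0.2, 0.0]
opening: 1.001
```

```bash
python3 - <<'E'
from h import *
r.grab_frame("side");r.grab_frame("side");r.grab_frame("side")
i,im=snap("wrist","w7");cv2.imwrite("pics/w7a.png",cv2.resize(im[0:240,160:480,::-1],None,fx=2.5,fy=2.5,interpolation=2))
s=r.sense();print(s["eef_pos"],s["tcp_rot"])
E
```

```text
[481.52277508 385.05408254 295.29614347] [-3.13954078e+00  2.26147637e-03  1.46800193e+00]
```

View pics/w7a.png

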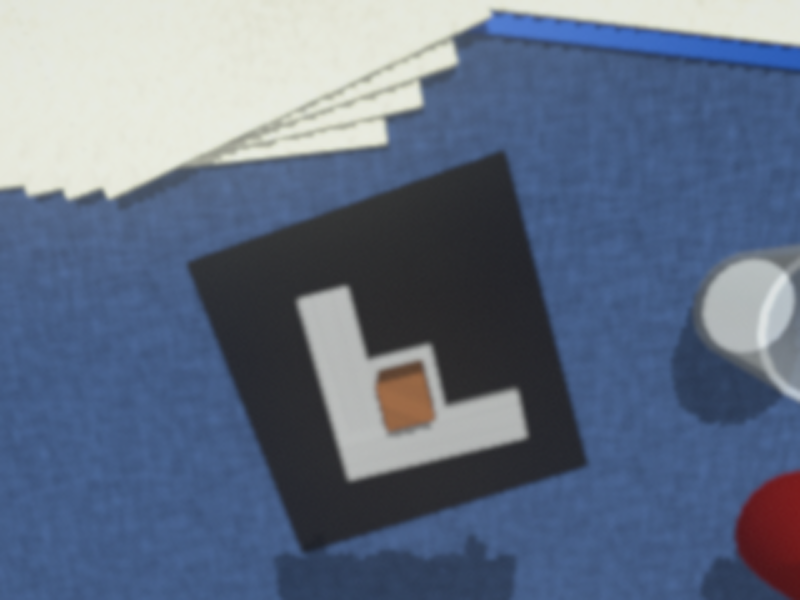

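```bash
python3 - <<'E'
from fit import *
i=r.camera_info("wrist"); p,q=cur()
z=lambda u,v:(160+u/2.5,v/2.5)
A=plane(i,[z(347,481),z(527,438),z(297,299),z(348,286),z(518,389)],12)
L=[(-45,-45),(60,-45),(-45,60),(-17,60),(60,-17)]
a,M,t,e=fit2(A,L); print("square yaw",a,t,"\n",e.round(1))
T=plane(i,[z(376,384),z(423,364),z(436,417),z(389,434)],57); print("post top",T[:,:2].round(1),T.mean(0))
b,Mm,mt,e=fit2(plane(i,[z(303,551),z(586,463),z(504,152),z(190,263)],4),[(-90,-90),(90,-90),(90,90),(-90,90)]); print("mat",b,mt,e.round(1))
print(p)
E
```

```text
square yaw 0.14121346867232312 [482.61822289 388.01958651] 
 [[-0.8 -0.4]
 [-0.  -0.1]
 [ 0.  -0.1]
 [ 0.4 -0.1]
 [ 0.4  0.7]]
post top [[469.2 399. ]
 [493.3 406.5]
 [497.3 379.4]
 [472.8 373.1]] [483.14001028 389.51538862  57.        ]
mat 0.2149406847362243 [478.20610231 397.99309037] [[ 1.1  2. ]
 [-2.4  1.9]
 [-1.4 -2.3]
 [ 2.7 -1.6]]
[481.52277508 385.05408254 295.29614347]
```

Emit:
jog_arm(
  increments="0 0 1.5 0 0 0.148 1;0 0 1.5 0 0 0.148 1;0 0 1.5 0 0 0.148 1;0 0 1.5 0 0 0.148 1;0 0 1.5 0 0 0.148 1;0 0 1.5 0 0 0.148 1;0 0 1.5 0 0 0.148 1;0 0 1.5 0 0 0.148 1",
)

```text
clock: 12.0
eef_pos: [482.3, 382.9, 176.0]
tcp_rot: [3.141, 0.001, 0.275]
contact_force: [0.4, -0.3, 0.2]
opening: 0.999
```

Emit:
jog_arm(
  increments="0 0 1.5 0 0 0.14 1;0 0 1.5 0 0 0 1;0 0 1 0 0 0 1;0 0 1 0 0 0 1;0 0 0.5 0 0 0 1;0 0 0 0 0 0 1;0 0 0 0 0 0 1;0 0 0 0 0 0 1",
)

```text
clock: 12.8
eef_pos: [482.9, 384.8, 122.7]
tcp_rot: [-3.141, -0.001, 0.142]
contact_force: [0.1, -0.6, -0.2]
opening: 1.002
```

```bash
python3 - <<'E'
from h import *
i,im=snap("wrist","w8");cv2.imwrite("pics/w8a.png",cv2.resize(im[60:320,160:480,::-1],None,fx=2.3,fy=2.3,interpolation=2))
s=r.sense();print(s["eef_pos"],s["tcp_rot"])
go([482.9,388.7,21],down(.141))
E
```

```text
[482.8360144  384.83925408 122.70337067] [-3.14107983e+00 -8.74650687e-04  1.42179711e-01]
shift cm [ 0.05 -0.38 10.17] rot [-0.001 -0.001  0.001] (shift in end axes [ 0.06 -0.38 10.17] )
```

View pics/w8a.png

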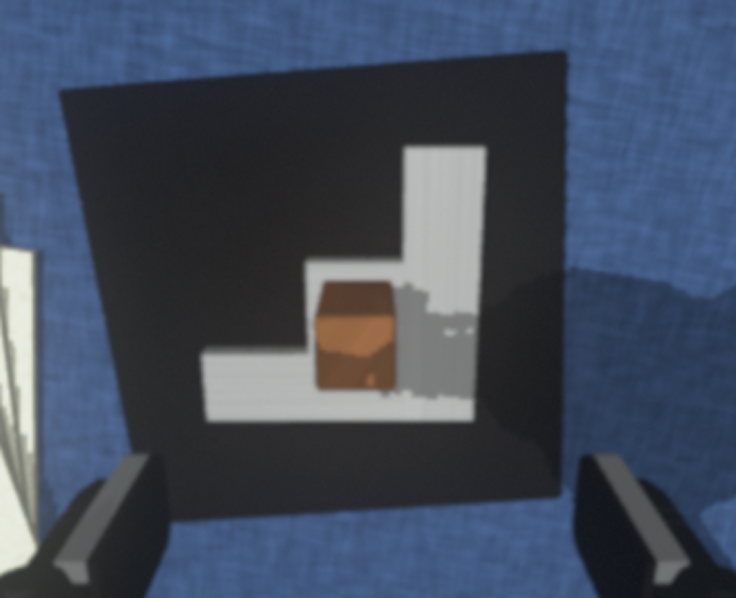

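```bash
python3 - <<'E'
from fit import *
i=r.camera_info("wrist"); p,q=cur()
z=lambda u,v:(160+u/2.3,60+v/2.3)
A=plane(i,[z(475,421),z(486,146),z(404,146),z(205,421),z(201,352)],12)
# x leg is image up? outer corner bottom-right; legs: up and left. 
for L in ([(-45,-45),(60,-45),(60,-17),(-45,60),(-17,60)],):
    a,M,t,e=fit2(A,L); print("square yaw",a,t,"\n",e.round(1))
T=plane(i,[z(316,315),z(394,315),z(397,390),z(316,390)],57); print("post top",T.mean(0),q.inv().apply(T-p).round(1))
print("in tool",q.inv().apply(np.r_[t,40]-p))
E
```

```text
square yaw 0.14535266555347198 [482.13633836 389.70037424] 
 [[-0.5 -1. ]
 [ 0.2 -0.1]
 [ 0.2  0.4]
 [-0.6  0.6]
 [ 0.7  0.1]]
post top [482.80115995 389.55604788  57.        ] [[ 13.2 -16.8  65.7]
 [ 13.2   7.2  65.7]
 [-12.    8.5  65.7]
 [-12.  -17.4  65.7]]
in tool [-7.61261002e-02 -4.86880092e+00  8.27058434e+01]
```

Shift y −0.46, rotate nearly nothing, then down about 101 mm.

Emit:
jog_arm(
  increments="0.03 -0.46 1.5 0 0 0 1;0 0 1.5 0 0 0 1;0 0 1.5 0 0 0 1;0 0 1.5 0 0 0 1;0 0 1.5 0 0 0 1;0 0 1.5 0 0 0 1;0 0 1 0 0 0 1;0 0 0 0 0 0 1",
)

```text
clock: 13.65
eef_pos: [481.3, 388.4, 20.2]
tcp_rot: [3.14, 0.002, 0.142]
contact_force: [0.3, -0.2, 0.6]
opening: 0.997
```

Emit:
jog_arm(
  increments="0 0 0 0 0 0 0.4;0 0 0 0 0 0 0;0 0 0 0 0 0 -0.3;0 0 0 0 0 0 -0.6;0 0 0 0 0 0 -1;0 0 0 0 0 0 -1;0 0 0 0 0 0 -1;0 0 0 0 0 0 -1",
  squeeze=60,
)

```text
clock: 14.45
eef_pos: [482.7, 389.5, 22.9]
tcp_rot: [-3.141, -0.001, 0.142]
contact_force: [-0.3, 0.0, 6.4]
opening: 0.298
```

```bash
python3 - <<'E'
from h import *
i,im=snap("wrist","w9");cv2.imwrite("pics/w9a.png",cv2.resize(im[60:320,160:480,::-1],None,fx=2.3,fy=2.3,interpolation=2))
s=r.sense();print(s)
E
```

```text
{'clock': 14.5, 'qpos': array([ 6.76577948e-01,  5.99076689e-01,  1.77925932e+00, -2.51593385e-05,
        7.62029128e-01,  2.10555713e+00]), 'qvel': array([-7.31313861e-04,  3.75717109e-05, -2.21493987e-04,  1.21009595e-03,
        1.29821608e-04, -4.25922354e-04]), 'joint_efforts': array([ 6.11620280e-02, -6.31586480e+01, -2.26404172e+01,  2.52827886e-02,
       -2.59016845e-01,  2.72761426e-04]), 'eef_pos': array([482.63782662, 389.48257416,  22.85407037]), 'tcp_rot': array([-3.14098203e+00, -1.06501148e-03,  1.41835013e-01]), 'contact_force': array([-0.52126737, -0.59415417,  5.87096207]), 'wrist_torque': array([-0.07139003,  0.13584403, -0.00939933]), 'opening': 0.2940327263365361}
```

View pics/w9a.png

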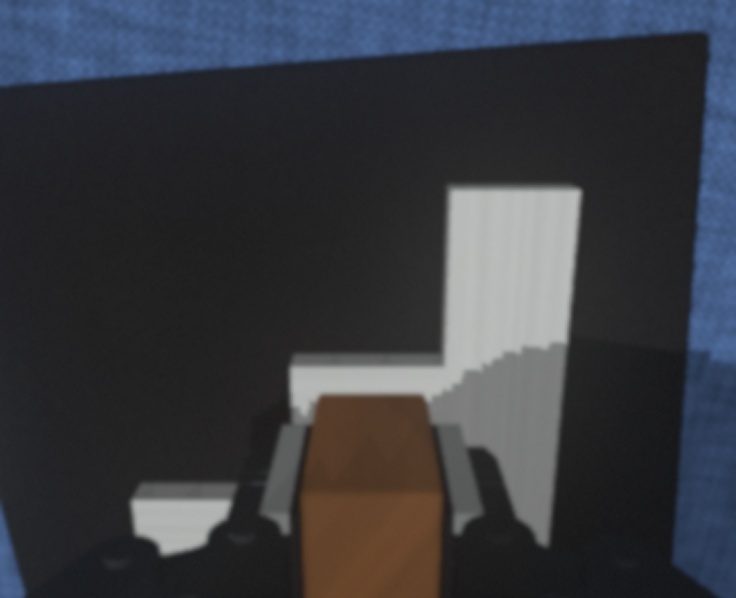

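Emit:
jog_arm(
  increments="0 0 -0.5 0 0 0 -1;0 0 -1 0 0 0 -1;0 0 -1.5 0 0 0 -1;0 0 -1.5 0 0 0 -1;0 0 -1.5 0 0 0 -1;0 0 -1.5 0 0 0 -1;0 0 -1.5 0 0 0 -1;0 0 -1 0 0 0 -1",
)

```text
clock: 15.3
eef_pos: [482.6, 389.5, 124.0]
tcp_rot: [-3.141, -0.001, 0.142]
contact_force: [-0.4, -0.2, -3.4]
opening: 0.301
```

Emit:
jog_arm(
  increments="0 0 0 0 0 -0.14 -1;0 0 0 0 0 -0.14 -1;0 0 0 0 0 -0.14 -1;0 0 0 0 0 -0.14 -1;0 0 0 0 0 -0.14 -1;0 0 0 0 0 -0.14 -1;0 0 0 0 0 -0.14 -1;0 0 0 0 0 -0.14 -1",
)

```text
clock: 16.1
eef_pos: [482.1, 389.0, 122.3]
tcp_rot: [-3.141, 0.0, 1.268]
contact_force: [-0.8, 0.5, -3.0]
opening: 0.296
```

Emit:
jog_arm(
  increments="0 0 0 0 0 -0.1 -1;0 0 0 0 0 -0.1 -1;0 0 0 0 0 0 -1;0 0 0 0 0 0 -1;0 0 0 0 0 0 -1;0 0 0 0 0 0 -1;0 0 0 0 0 0 -1;0 0 0 0 0 0 -1",
)

```text
clock: 16.9
eef_pos: [482.2, 389.2, 122.1]
tcp_rot: [-3.142, 0.0, 1.461]
contact_force: [-0.6, -0.6, -2.1]
opening: 0.296
```

```bash
python3 - <<'E'
from h import *
s=r.sense();print(s["eef_pos"],s["tcp_rot"],s["opening"],s["contact_force"])
a=-0.107;M=np.array([[np.cos(a),-np.sin(a)],[np.sin(a),np.cos(a)]])
g=M@[56,71]+[549.2,21.5]; print(g, M@[68,59]+[549.2,21.5])
go([*g,120],down(a+np.pi/2))
E
```

```text
[482.17407371 389.15090991 122.07309784] [-3.14155162e+00  2.76992030e-05  1.46139373e+00] 0.2955818085748843 [-0.55907307 -0.57917346 -2.05101813]
[612.46224569  86.11337532] [623.11206589  72.90045249]
shift cm [-28.7   16.26   0.21] rot [-0.     0.    -0.002] (shift in end axes [-28.74  16.19   0.21] )
```

Emit:
jog_arm(
  increments="-3.59 2.03 0 0 0 0 -1;-3.59 2.03 0 0 0 0 -1;-3.59 2.03 0 0 0 0 -1;-3.59 2.03 0 0 0 0 -1;-3.59 2.03 0 0 0 0 -1;-3.59 2.03 0 0 0 0 -1;-3.59 2.03 0 0 0 0 -1;-3.59 2.03 0 0 0 0 -1",
)

```text
clock: 17.7
eef_pos: [612.9, 84.3, 122.2]
tcp_rot: [3.141, -0.0, 1.461]
contact_force: [0.2, 0.5, -1.9]
opening: 0.298
```

Emit:
jog_arm(
  increments="0 0 0 0 0 0 -1;0 0 0 0 0 0 -1;0 0 0 0 0 0 -1;0 0 1 0 0 0 -1;0 0 1 0 0 0 -1;0 0 1 0 0 0 -1;0 0 0 0 0 0 -1;0 0 0 0 0 0 -1",
)

```text
clock: 18.5
eef_pos: [612.0, 86.2, 91.4]
tcp_rot: [-3.14, 0.0, 1.462]
contact_force: [0.7, 0.2, -2.7]
opening: 0.294
```

```bash
python3 - <<'E'
from h import *
s=r.sense();print(s["eef_pos"],s["tcp_rot"],s["opening"],s["contact_force"])
i,im=snap("wrist","w10");cv2.imwrite("pics/w10a.png",cv2.resize(im[60:360,120:520,::-1],None,fx=2,fy=2,interpolation=2))
snap("side","s10",(220,160,420,310),4)
E
```

```text
[611.98701738  86.18654964  91.43328405] [-3.14044326e+00  2.80750337e-04  1.46220376e+00] 0.29424239162083965 [ 0.68513361  0.2380798  -2.69994571]
```

View pics/w10a.png

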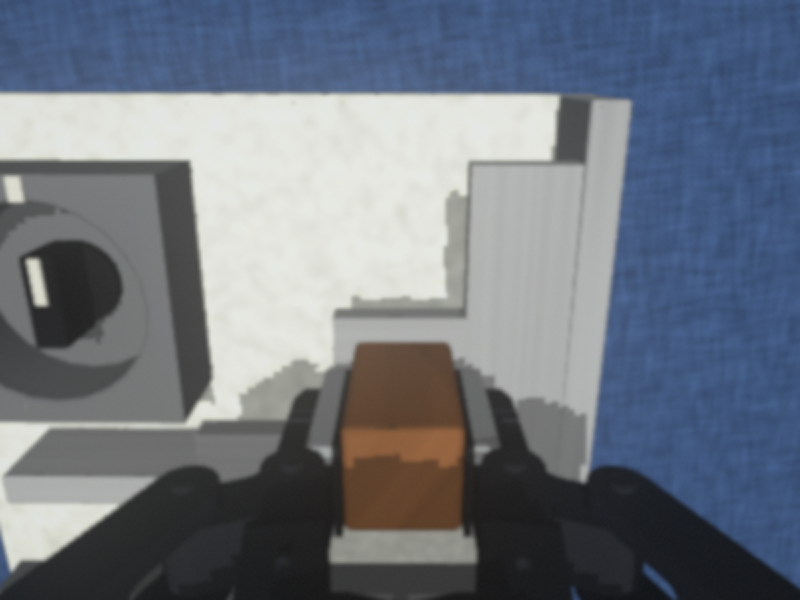

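View pics/s10.png

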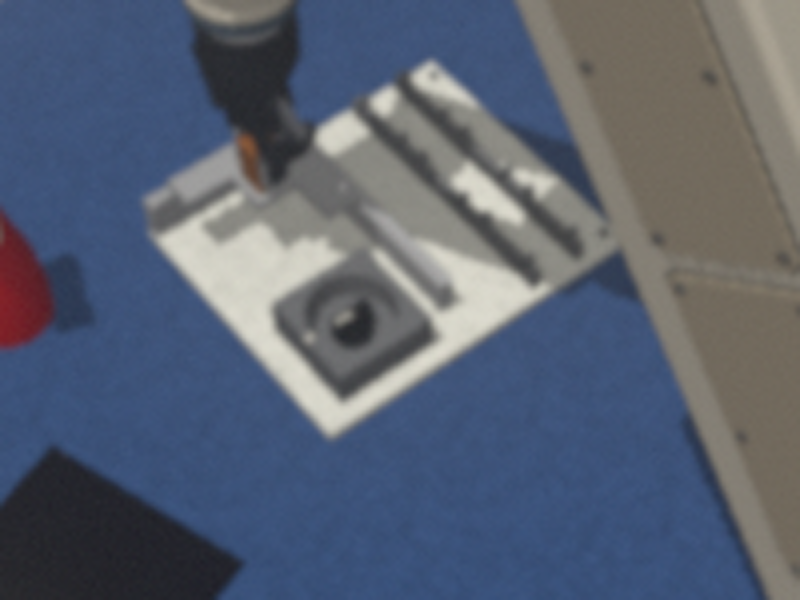

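```bash
python3 - <<'E'
from h import *
i=r.camera_info("wrist"); p,q=cur()
z=lambda u,v:(120+u/2,60+v/2)
t=lambda P:q.inv().apply(P-p).round(1)
print("wall outer top",t(plane(i,[z(630,102),z(592,460)],50)),"inner",t(plane(i,[z(590,100)],50)))
print("plate right edge",t(plane(i,[z(585,163),z(566,400)],80.5)), "inner leg",t(plane(i,[z(470,163),z(465,315)],80.5)))
print("rail top",t(plane(i,[z(5,475),z(50,430)],45)), "mark", t(plane(i,[z(13,190)],44)))
print("deck far edge",t(plane(i,[z(0,94),z(590,94)],10)))
E
```

```text
wall outer top [[ 73.1  65.7  42.3]
 [-47.5  66.6  42.3]] inner [[73.6 54.1 42.3]]
plate right edge [[59.9 45.4 11.8]
 [-6.3 46.3 11.8]] inner leg [[59.8 16.9 11.8]
 [19.4 17.  11.8]]
rail top [[ -57.9 -144.5   47.2]
 [ -39.  -124.5   47.2]] mark [[  46.4 -121.2   48.2]]
deck far edge [[  74.1 -140.9   82.2]
 [  74.    65.6   82.3]]
```

Emit:
jog_arm(
  increments="0 0 1 0 0 0 -1;0 0 1 0 0 0 -1;0 0 1 0 0 0 -1;0 0 1 0 0 0 -1;0 0 1 0 0 0 -1;0 0 0.8 0 0 0 -1;0 0 0 0 0 0 -1;0 0 0 0 0 0 -1",
)

```text
clock: 19.4
eef_pos: [612.4, 86.0, 33.9]
tcp_rot: [-3.141, 0.0, 1.462]
contact_force: [0.5, -0.5, -3.1]
opening: 0.296
```

Emit:
jog_arm(
  increments="0 0 0.1 0 0 0 -1;0 0 0 0 0 0 -1;0 0 0.1 0 0 0 -1;0 0 0 0 0 0 -1;0 0 0.1 0 0 0 -1;0 0 0 0 0 0 -1;0 0 0 0 0 0 -1;0 0 0 0 0 0 -1",
)

```text
clock: 20.2
eef_pos: [612.4, 86.0, 31.1]
tcp_rot: [-3.142, -0.0, 1.462]
contact_force: [-0.5, -0.5, -2.7]
opening: 0.296
```

Emit:
jog_arm(
  increments="0 0 0.1 0 0 0 -1;0 0 0 0 0 0 -1;0 0 0 0 0 0 -1;0 0 0.05 0 0 0 -1;0 0 0 0 0 0 -1;0 0 0 0 0 0 -1;0 0 0 0 0 0 -1;0 0 0 0 0 0 -1",
)

```text
clock: 21.0
eef_pos: [612.4, 86.0, 29.6]
tcp_rot: [3.142, -0.0, 1.462]
contact_force: [-0.2, -0.7, -2.6]
opening: 0.297
```

Emit:
jog_arm(
  increments="0 0 0.05 0 0 0 -1;0 0 0 0 0 0 -1;0 0 0 0 0 0 -1;0 0 0.05 0 0 0 -1;0 0 0 0 0 0 -1;0 0 0 0 0 0 -1;0 0 0 0 0 0 -1;0 0 0 0 0 0 -1",
)

```text
clock: 21.8
eef_pos: [612.5, 86.0, 28.9]
tcp_rot: [3.141, -0.0, 1.462]
contact_force: [-3.3, -0.6, 5.0]
opening: 0.296
```

Emit:
jog_arm(
  increments="0 0 -0.03 0 0 0 -1;-0.3 0.2 0 0 0 0 -1;-0.3 0.2 0 0 0 0 -1;-0.3 0.2 0 0 0 0 -1;-0.2 0.1 0 0 0 0 -1;0 0 0 0 0 0 -1;0 0 0 0 0 0 -1;0 0 0 0 0 0 -1",
)

```text
clock: 22.6
eef_pos: [618.4, 74.0, 28.9]
tcp_rot: [3.141, 0.0, 1.462]
contact_force: [1.2, -1.9, 0.4]
opening: 0.294
```

Emit:
jog_arm(
  increments="0 0.05 0 0 0 0 -1;0 0 0 0 0 0 -1;0 0.05 0 0 0 0 -1;0 0 0 0 0 0 -1;0 0.05 0 0 0 0 -1;0 0 0 0 0 0 -1;0 0 0 0 0 0 -1;0 0 0 0 0 0 -1",
)

```text
clock: 23.4
eef_pos: [619.1, 74.2, 28.9]
tcp_rot: [-3.141, 0.0, 1.462]
contact_force: [-4.0, -0.7, 4.9]
opening: 0.294
```

Emit:
jog_arm(
  increments="0 0.05 0 0 0 0 -1;0 0 0 0 0 0 -1;0 0.05 0 0 0 0 -1;0 0 0 0 0 0 -1;0 0.03 0 0 0 0 -1;0 0 0 0 0 0 -1;0 0 0 0 0 0 -1;0 0 0 0 0 0 -1",
)

```text
clock: 24.2
eef_pos: [619.6, 74.3, 28.9]
tcp_rot: [-3.139, 0.0, 1.462]
contact_force: [-7.0, -0.7, 8.7]
opening: 0.298
```

```bash
python3 - <<'E'
from h import *
s=r.sense();print(s["eef_pos"],s["tcp_rot"],s["opening"],s["contact_force"],s["wrist_torque"])
i,im=snap("wrist","w11");cv2.imwrite("pics/w11a.png",cv2.resize(im[60:360,120:520,::-1],None,fx=2,fy=2,interpolation=2))
E
```

```text
[619.60709082  74.27019759  28.9287522 ] [-3.13910390e+00  8.90018643e-05  1.46179368e+00] 0.2981547143383274 [-6.97943354 -0.68502539  8.68041252] [ 0.01450328  0.89641047 -0.05341283]
```

View pics/w11a.png

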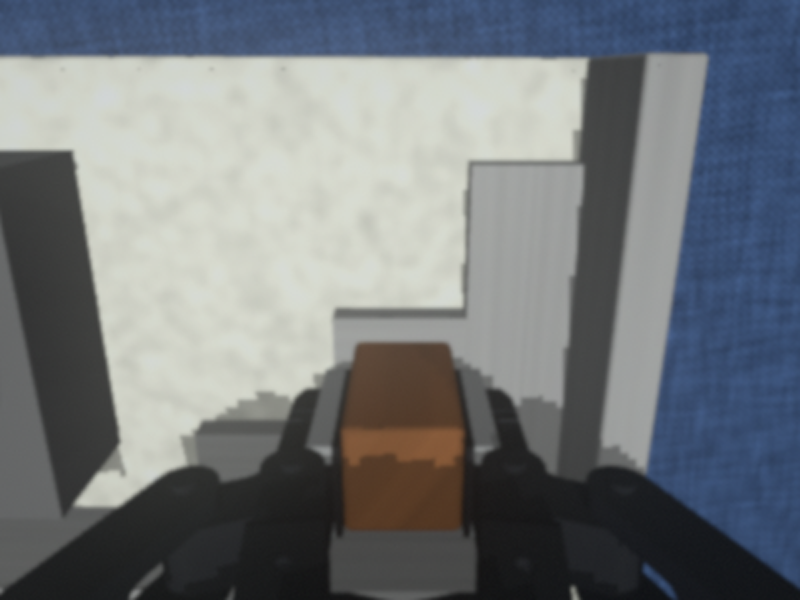

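```bash
cat > gap.py <<'E'
from h import *
def gap(wall,plate,rail=None,px=None,zp=18):
    i=r.camera_info("wrist"); p,q=cur(); q0=down(q.as_euler("xyz")[2])
    z=lambda uv:[(120+u/2,60+v/2) for u,v in uv]
    t=lambda uv,h:q0.inv().apply(plane(i,z(uv),h)-p).round(2)
    print("wall in",t(wall,50)); print("plate",t(plate,zp))
    if rail: print("rail",t(rail,45))
E
python3 - <<'E'
from gap import *
gap([(645,57),(625,245),(602,460),(707,57)],[(584,163),(573,300),(562,430)],[(0,520),(200,422)])
E
```

```text
wall in [[ 83.94  45.07 -21.07]
 [ 47.95  45.44 -21.07]
 [ -3.1   46.08 -21.07]
 [ 83.99  56.56 -21.07]]
plate [[ 59.99  44.85  10.93]
 [ 24.03  45.3   10.93]
 [-15.47  45.68  10.93]]
rail [[ -24.85 -100.22  -16.07]
 [   3.52  -47.02  -16.07]]
```

Emit:
jog_arm(
  increments="0 0 -0.03 0 0 0 -1;-0.05 0 0 0 0 0 -1;0 0 0 0 0 0 -1;-0.05 0 0 0 0 0 -1;0 0 0 0 0 0 -1;-0.05 0 0 0 0 0 -1;0 0 0 0 0 0 -1;0 0 0 0 0 0 -1",
)

```text
clock: 25.05
eef_pos: [619.6, 74.0, 28.9]
tcp_rot: [-3.139, -0.001, 1.462]
contact_force: [-5.9, 6.5, 5.0]
opening: 0.293
```

Emit:
jog_arm(
  increments="-0.05 0 0 0 0 0 -1;0 0 0 0 0 0 -1;0 0 0 0 0 0 -1;-0.05 0 0 0 0 0 -1;0 0 0 0 0 0 -1;0 0 0 0 0 0 -1;0 0 0 0 0 0 -1;0 0 0 0 0 0 -1",
)

```text
clock: 25.85
eef_pos: [619.5, 73.0, 28.9]
tcp_rot: [-3.139, -0.001, 1.461]
contact_force: [-5.7, 7.6, 4.6]
opening: 0.297
```

Emit:
jog_arm(
  increments="-0.05 0 0 0 0 0 -1;0 0 0 0 0 0 -1;0 0 0 0 0 0 -1;-0.05 0 0 0 0 0 -1;0 0 0 0 0 0 -1;0 0 0 0 0 0 -1;0 0 0 0 0 0 -1;0 0 0 0 0 0 -1",
)

```text
clock: 26.65
eef_pos: [619.4, 72.1, 29.0]
tcp_rot: [-3.139, -0.001, 1.462]
contact_force: [-6.3, 8.1, 5.3]
opening: 0.295
```

```bash
python3 - <<'E'
from h import *
s=r.sense();print(s["eef_pos"],s["tcp_rot"],s["opening"],s["contact_force"],s["wrist_torque"])
i,im=snap("wrist","w12");cv2.imwrite("pics/w12a.png",cv2.resize(im[60:360,120:520,::-1],None,fx=2,fy=2,interpolation=2))
snap("side","s12",(220,160,380,280),5)
E
```

```text
[619.40055883  72.09978473  28.96124403] [-3.13931324e+00 -1.48625729e-03  1.46158600e+00] 0.2954771086806117 [-6.3165823   8.12853747  5.2865784 ] [1.1354571  0.83874199 0.0362667 ]
```

View pics/w12a.png

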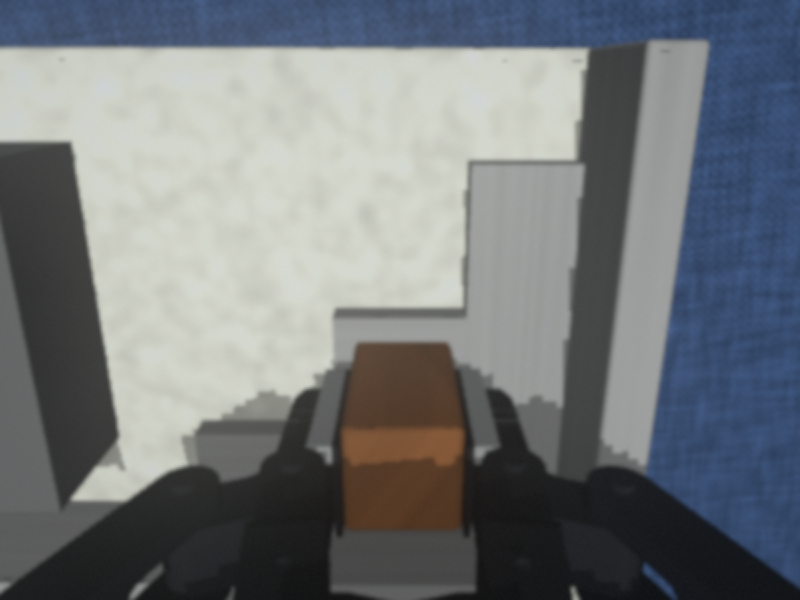

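View pics/s12.png

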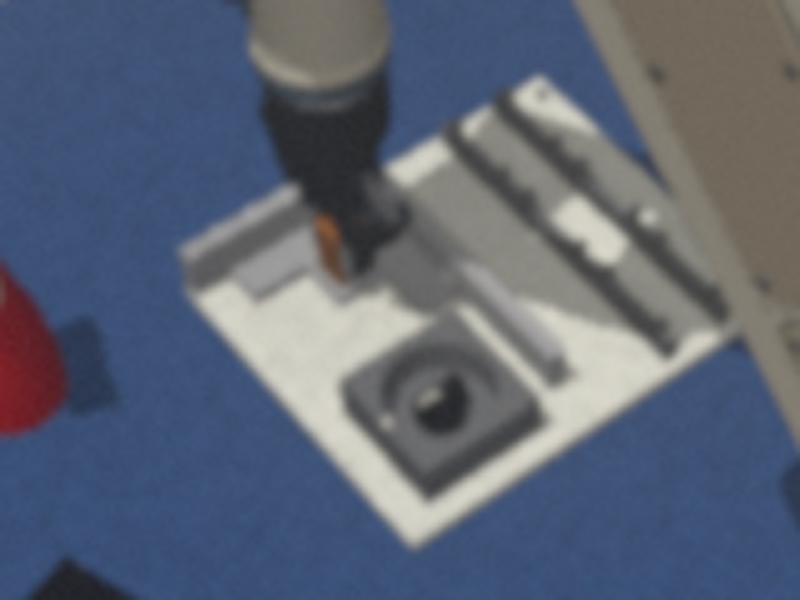

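```bash
python3 - <<'E'
from gap import *
gap([(650,40),(708,40),(625,245),(602,460)],[(584,163),(573,300),(562,430)],[(0,508),(100,505)])
i=r.camera_info("wrist"); p,q=cur(); q0=down(q.as_euler("xyz")[2])
print(q0.inv().apply(plane(i,[(120+300,60+47/2),(120+590/2,60+47/2)],10)-p))
E
```

```text
wall in [[ 86.84  45.74 -21.06]
 [ 86.89  56.42 -21.06]
 [ 47.86  45.53 -21.06]
 [ -3.18  46.13 -21.06]]
plate [[ 59.96  44.94  10.94]
 [ 23.99  45.37  10.94]
 [-15.49  45.73  10.94]]
rail [[-21.25 -99.4  -16.06]
 [-20.12 -74.22 -16.06]]
[[87.11318771 48.59504784 18.94053911]
 [87.10553611 46.14274458 18.94053911]]
```

Emit:
jog_arm(
  increments="0 0 -0.03 0 0 0 -1;-0.05 0 0 0 0 0 -1;0 0 0 0 0 0 -1;0 0 0 0 0 0 -1;-0.05 0 0 0 0 0 -1;0 0 0 0 0 0 -1;0 0 0 0 0 0 -1;0 0 0 0 0 0 -1",
)

```text
clock: 27.55
eef_pos: [619.4, 71.6, 29.1]
tcp_rot: [-3.139, -0.002, 1.461]
contact_force: [-4.4, 9.7, 1.4]
opening: 0.296
```

Emit:
jog_arm(
  increments="-0.05 0 0 0 0 0 -1;0 0 0 0 0 0 -1;0 0 0 0 0 0 -1;0 0 0 0 0 0 -1;0 0 0 0 0 0 -1;0 0 0 0 0 0 -1;0 0 0 0 0 0 -1;0 0 0 0 0 0 -1",
)

```text
clock: 28.35
eef_pos: [619.5, 71.5, 29.2]
tcp_rot: [-3.14, -0.003, 1.461]
contact_force: [-4.8, 12.3, 2.2]
opening: 0.293
```

Emit:
jog_arm(
  increments="0 0.04 0 0 0 0 -1;0 0 0 0 0 0 -1;0 0 0 0 0 0 -1;0 0 0 0 0 0 -1;0 0 0 0 0 0 -1;0 0 0 0 0 0 -1;0 0 0 0 0 0 -1;0 0 0 0 0 0 -1",
)

```text
clock: 29.15
eef_pos: [619.5, 71.5, 29.2]
tcp_rot: [-3.139, -0.003, 1.461]
contact_force: [-6.7, 13.6, 3.3]
opening: 0.297
```

```bash
python3 - <<'E'
from h import *
s=r.sense();print(s["eef_pos"],s["tcp_rot"],s["opening"],s["contact_force"],s["wrist_torque"])
i,im=snap("wrist","w13");cv2.imwrite("pics/w13a.png",cv2.resize(im[60:360,120:520,::-1],None,fx=2,fy=2,interpolation=2))
E
```

```text
[619.46204755  71.51812609  29.15499707] [-3.13887870e+00 -2.84127352e-03  1.46060826e+00] 0.29660767275060734 [-6.7188026  13.57611161  3.2937778 ] [ 2.12839899  0.89578662 -0.15862157]
```

View pics/w13a.png

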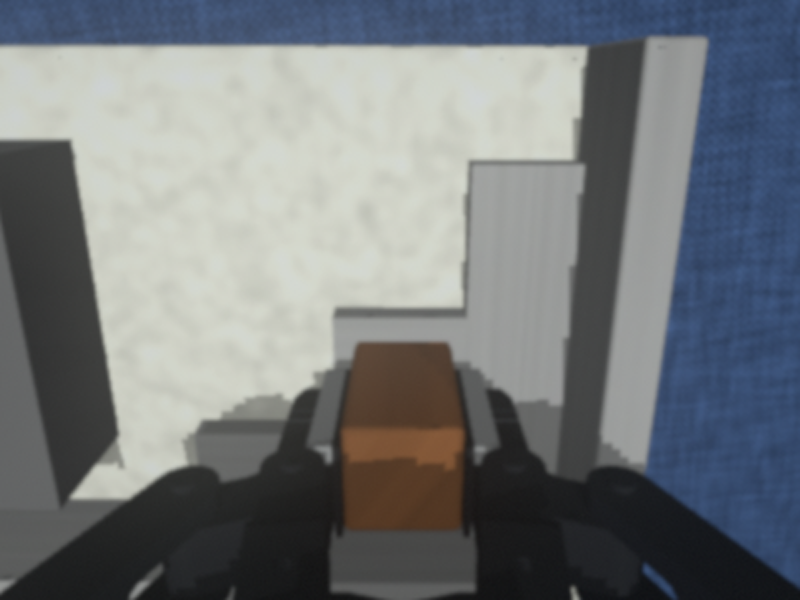

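Emit:
jog_arm(
  increments="0 0.05 0 0 0 0 -1;0 0 0 0 0 0 -1;0 0 0 0 0 0 -1;0 0 0 0 0 0 -1;0 0 0 0 0 0 -1;0 0 0 0 0 0 -1;0 0 0 0 0 0 -1;0 0 0 0 0 0 -1",
)

```text
clock: 30.0
eef_pos: [619.5, 71.5, 29.1]
tcp_rot: [-3.138, -0.003, 1.461]
contact_force: [-7.8, 12.6, 5.6]
opening: 0.292
```

Emit:
jog_arm(
  increments="0 0 0 0 0 0 -1;0 0 0 0 0 0 -1;0 0 0 0 0 0 -1;0 0 0 0 0 0 -1;0 0 0 0 0 0 -1;0 0 0 0 0 0 -1;0 0 0 0 0 0 -1;0 0 0 0 0 0 -1",
)

```text
clock: 30.8
eef_pos: [619.5, 71.5, 29.2]
tcp_rot: [-3.138, -0.003, 1.461]
contact_force: [-7.4, 12.5, 5.5]
opening: 0.292
```

Emit:
jog_arm(
  increments="0 0 0 0 0 0 -1;0 0 0 0 0 0 -1;0 0 0 0 0 0 -1;0 0 0 0 0 0 -1;0 0 0 0 0 0 -1;0 0 0 0 0 0 -1;0 0 0 0 0 0 -1;0 0 0 0 0 0 -1",
)

```text
clock: 31.6
eef_pos: [619.5, 71.5, 29.2]
tcp_rot: [-3.138, -0.003, 1.461]
contact_force: [-8.3, 13.6, 5.5]
opening: 0.294
```

```bash
python3 - <<'E'
from h import *
i,im=snap("side","s14",(220,160,380,280),5)
i,im=snap("scene","c14",(260,160,420,280),5)
s=r.sense();print(s["eef_pos"],s["tcp_rot"],s["opening"],s["contact_force"],s["wrist_torque"])
E
```

```text
[619.42660358  71.48547382  29.12049256] [-3.13787479e+00 -2.73892275e-03  1.46060364e+00] 0.29482661021868495 [-7.65662069 12.04357873  5.70424011] [ 2.22174121  1.0750541  -0.24327515]
```

View pics/c14.png

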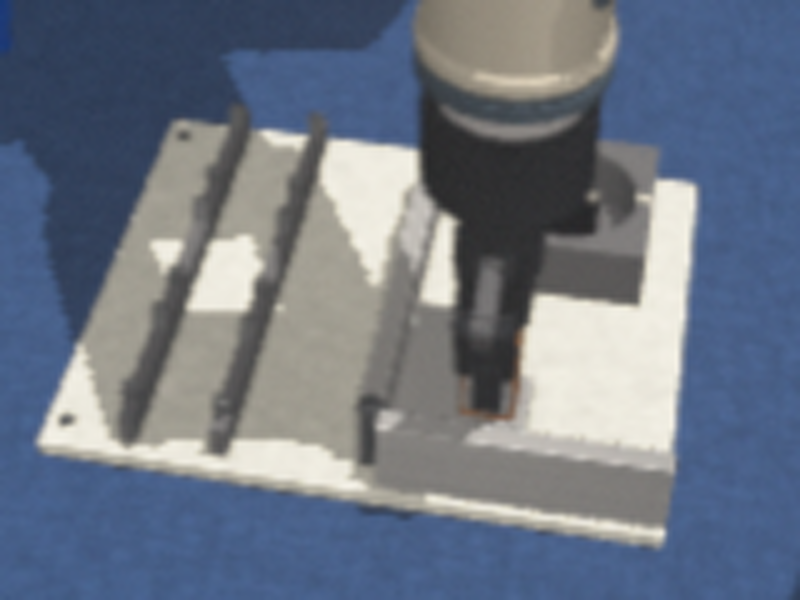

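Emit:
jog_arm(
  increments="0 -0.05 0 0 0 0 -1;0.1 -0.05 0 0 0 0 -1;0.2 -0.1 -0.1 0 0 0 -1;0.3 -0.2 -0.3 0 0 0 -1;0.4 -0.4 -1 0 0 0 -1;0 0 -2 0 0 0 -1;0 0 -3 0 0 0 -1;0 0 -3 0 0 0 -1",
)

```text
clock: 32.5
eef_pos: [614.0, 79.9, 124.8]
tcp_rot: [-3.141, 0.0, 1.462]
contact_force: [0.2, 0.9, -2.3]
opening: 0.295
```

```bash
python3 - <<'E'
from h import *
i,im=snap("wrist","w15");cv2.imwrite("pics/w15a.png",cv2.resize(im[60:360,120:520,::-1],None,fx=2,fy=2,interpolation=2))
s=r.sense();print(s["eef_pos"],s["tcp_rot"],s["opening"],s["contact_force"],s["wrist_torque"])
go([479,396,125],down(1.461))
E
```

```text
[616.92840923  80.23165512 130.17047241] [ 3.13515224e+00 -1.51139888e-03  1.46188160e+00] 0.29768829561978233 [2.67905117 0.38356325 1.38153204] [ 0.03624603 -0.11647658  0.04227119]
shift cm [ 29.89 -17.15   0.45] rot [ 0.006 -0.002  0.001] (shift in end axes [ 29.88 -17.17   0.52] )
```

View pics/w15a.png

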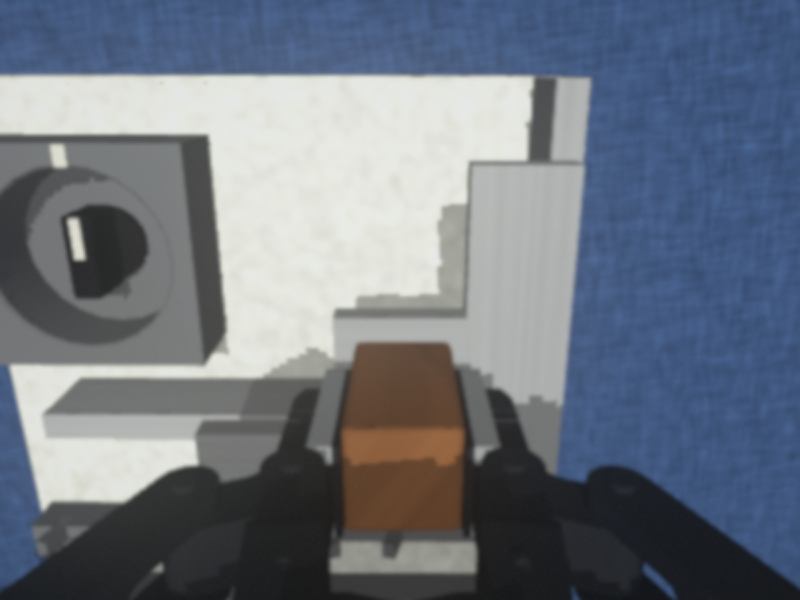

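Emit:
jog_arm(
  increments="3.74 -2.1 0 0 0 0 -1;3.74 -2.1 0 0 0 0 -1;3.74 -2.1 0 0 0 0 -1;3.74 -2.1 0 0 0 0 -1;3.74 -2.1 0 0 0 0 -1;3.74 -2.1 0 0 0 0 -1;3.74 -2.1 0 0 0 0 -1;3.74 -2.1 0 0 0 0 -1",
)

```text
clock: 33.35
eef_pos: [479.0, 397.1, 124.2]
tcp_rot: [3.141, -0.001, 1.462]
contact_force: [0.6, -0.0, -3.3]
opening: 0.298
```

Emit:
jog_arm(
  increments="0 0 0 0 0 0 -1;0 0 0 0 0 0 -1;0 0 0 0 0 0 -1;0 0 1 0 0 0 -1;0 0 1.5 0 0 0 -1;0 0 1.5 0 0 0 -1;0 0 0 0 0 0 -1;0 0 0 0 0 0 -1",
)

```text
clock: 34.15
eef_pos: [479.6, 394.8, 82.4]
tcp_rot: [-3.14, 0.001, 1.461]
contact_force: [0.1, 0.9, -3.3]
opening: 0.294
```

```bash
python3 - <<'E'
from h import *
i,im=snap("wrist","w16");cv2.imwrite("pics/w16a.png",cv2.resize(im[60:360,120:520,::-1],None,fx=2,fy=2,interpolation=2))
s=r.sense();print(s["eef_pos"],s["tcp_rot"],s["opening"],s["contact_force"],s["wrist_torque"])
E
```

```text
[480.04236229 395.24990617  83.13767018] [-3.14120276e+00  4.24912600e-04  1.46152861e+00] 0.29480554780796325 [ 0.07739884  0.77273447 -2.98289758] [-0.02058998 -0.05955851  0.04427388]
```

View pics/w16a.png

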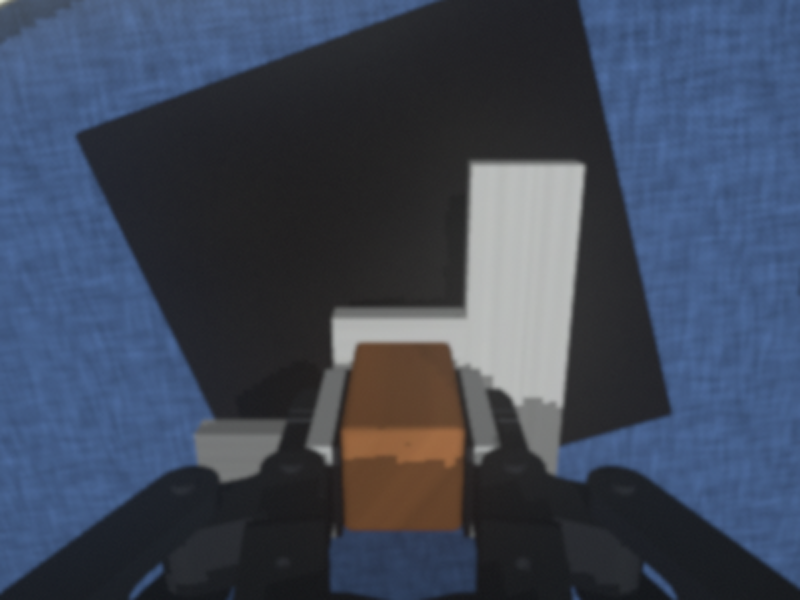

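```bash
python3 - <<'E'
from h import *
i=r.camera_info("wrist"); p,q=cur()
P=plane(i,[(120+39,60+66.5),(120+335,60+205)],4); print(P,P.mean(0),np.linalg.norm(P[0]-P[1]))
E
```

```text
[[373.35008459 468.17363009   4.        ]
 [583.33136222 334.15499505   4.        ]] [478.34072341 401.16431257   4.        ] 249.1046597124976
```

Emit:
jog_arm(
  increments="0.4 0 1 0 0 0 -1;0 0 1 0 0 0 -1;0 0 1 0 0 0 -1;0 0 1 0 0 0 -1;0 0 1 0 0 0 -1;0 0 0.7 0 0 0 -1;0 0 0 0 0 0 -1;0 0 0 0 0 0 -1",
)

```text
clock: 35.0
eef_pos: [480.4, 399.4, 26.3]
tcp_rot: [-3.141, 0.0, 1.462]
contact_force: [-0.5, 0.3, -2.6]
opening: 0.294
```

Emit:
jog_arm(
  increments="0 0 0.1 0 0 0 -1;0 0 0 0 0 0 -1;0 0 0.1 0 0 0 -1;0 0 0 0 0 0 -1;0 0 0 0 0 0 -1;0 0 0 0 0 0 -1;0 0 0 0 0 0 -1;0 0 0 0 0 0 -1",
)

```text
clock: 35.8
eef_pos: [480.4, 399.4, 24.5]
tcp_rot: [-3.142, 0.0, 1.462]
contact_force: [-0.1, 0.4, -3.6]
opening: 0.299
```

Emit:
jog_arm(
  increments="0 0 0.1 0 0 0 -1;0 0 0 0 0 0 -1;0 0 0.05 0 0 0 -1;0 0 0 0 0 0 -1;0 0 0.05 0 0 0 -1;0 0 0 0 0 0 -1;0 0 0 0 0 0 -1;0 0 0 0 0 0 -1",
)

```text
clock: 36.6
eef_pos: [480.4, 399.4, 22.9]
tcp_rot: [3.142, -0.0, 1.462]
contact_force: [-1.8, -2.9, 5.6]
opening: 0.292
```

Emit:
jog_arm(
  increments="0 0 0 0 0 0 -0.3;0 0 0 0 0 0 -0.2;0 0 0 0 0 0 0.2;0 0 0 0 0 0 0.6;0 0 -1 0 0 0 1;0 0 -2 0 0 0 1;0 0 -4 0 0 0 1;0 0 -4 0 0 0 1",
)

```text
clock: 37.4
eef_pos: [480.0, 399.1, 133.8]
tcp_rot: [-3.141, 0.001, 1.462]
contact_force: [0.8, -0.1, 0.5]
opening: 1.001
```

Emit:
jog_arm(
  increments="-1 0 -4 0 0 0 1;-1 0 -4 0 0 0 1;-1 0 -2 0 0 0 1;-1 0 0 0 0 0 1;0 0 0 0 0 0 1;0 0 0 0 0 0 1;0 0 0 0 0 0 1;0 0 0 0 0 0 1",
)

```text
clock: 38.2
eef_pos: [475.7, 359.7, 231.3]
tcp_rot: [-3.14, 0.001, 1.462]
contact_force: [-0.0, -0.2, 0.4]
opening: 1.0
```

```bash
python3 - <<'E'
from h import *
i,im=snap("wrist","w17");cv2.imwrite("pics/w17a.png",cv2.resize(im[0:300,120:520,::-1],None,fx=2,fy=2,interpolation=2))
s=r.sense();print(s["eef_pos"],s["tcp_rot"],s["opening"],s["contact_force"],s["wrist_torque"])
E
```

```text
[475.73604005 359.74400528 231.50285677] [-3.14041580e+00  1.02164923e-03  1.46212303e+00] 1.0012485479991204 [ 0.89280332  0.3328875  -0.03477461] [ 0.07280115  0.0312842  -0.0045769 ]
```

View pics/w17a.png

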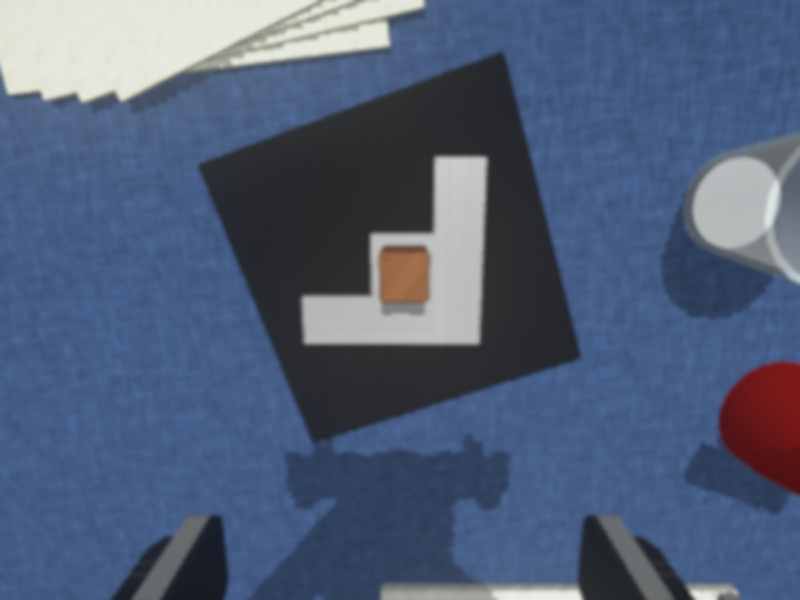

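```bash
python3 - <<'E'
from h import *
s=r.camera_info("scene")
print("blue base",plane(s,[(182,187),(254,172)],0).round(), plane(s,[(178,156),(251,142)],104).round())
print(r.sense()["qpos"])
go([520,-370,330],down(1.462))
E
```

```text
blue base [[ 437. -438.    0.]
 [ 350. -245.    0.]] [[ 431. -426.  104.]
 [ 347. -241.  104.]]
[6.44897639e-01 3.09573426e-01 1.69513048e+00 6.63257175e-05
 1.13844603e+00 7.53543699e-01]
shift cm [-72.07  12.3   -9.79] rot [-0.001  0.001  0.   ] (shift in end axes [-72.06  12.32  -9.85] )
```

Emit:
jog_arm(
  increments="-4.5 0.77 -2 0 0 0 1;-4.5 0.77 -2 0 0 0 1;-4.5 0.77 -2 0 0 0 1;-4.5 0.77 -2 0 0 0 1;-4.5 0.77 -2 0 0 0 1;-4.5 0.77 0 0 0 0 1;-4.5 0.77 0 0 0 0 1;-4.5 0.77 0 0 0 0 1",
)

```text
clock: 39.05
eef_pos: [498.1, -6.6, 332.5]
tcp_rot: [3.141, -0.0, 1.462]
contact_force: [0.5, 0.7, 0.0]
opening: 1.001
```

Emit:
jog_arm(
  increments="-4.5 0.77 0 0 0 0 1;-4.5 0.77 0 0 0 0 1;-4.5 0.77 0 0 0 0 1;-4.5 0.77 0 0 0 0 1;-4.5 0.77 0 0 0 0 1;-4.5 0.77 0 0 0 0 1;-4.5 0.77 0 0 0 0 1;-4.5 0.77 0 0 0 0 1",
)

```text
clock: 39.85
eef_pos: [520.2, -371.4, 331.9]
tcp_rot: [-3.141, -0.0, 1.462]
contact_force: [1.2, 0.1, 0.0]
opening: 1.003
```

```bash
python3 - <<'E'
from h import *
for k in range(3): r.grab_frame("side")
i,im=snap("wrist","w18")
s=r.sense();print(s["eef_pos"],s["tcp_rot"],s["qpos"])
E
```

```text
[ 519.95315017 -370.08555737  331.38286538] [-3.14021890e+00 -1.15508671e-03  1.46007856e+00] [-6.21110934e-01  3.00835836e-01  1.48473322e+00  3.44552991e-04
  1.35778657e+00 -5.10467092e-01]
```

View pics/w18.png

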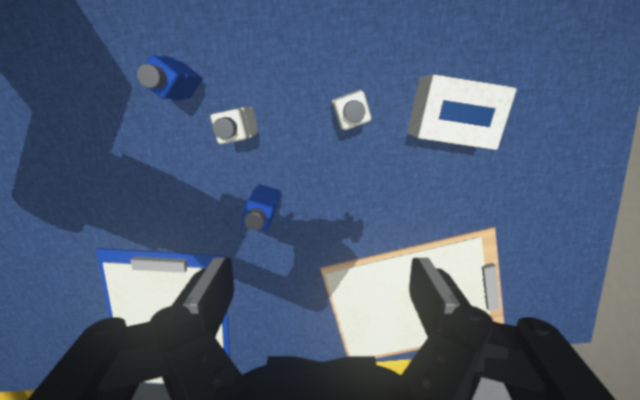

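```bash
python3 - <<'E'
from h import *
im=np.load("pics/w18.npy");cv2.imwrite("pics/w18a.png",cv2.resize(im[60:180,195:405,::-1],None,fx=3.8,fy=3.8,interpolation=2))
E
```

```text
(no output)
```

View pics/w18a.png

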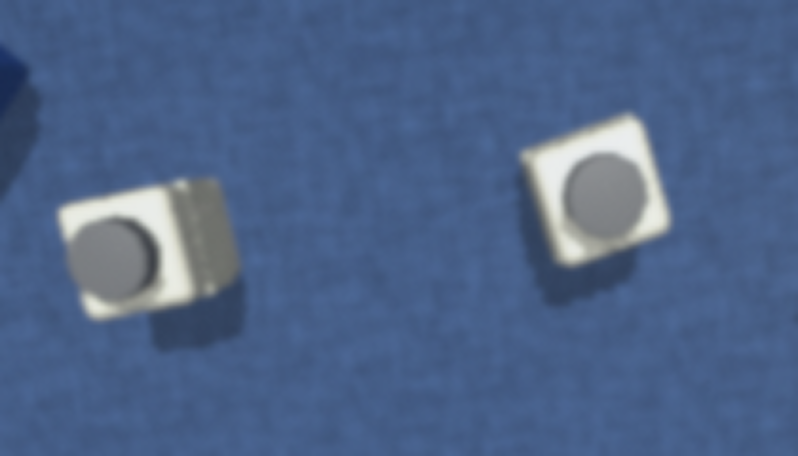

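```bash
python3 - <<'E'
from fit import *
i=r.camera_info("wrist")
z=lambda u,v:(195+u/3.8,60+v/3.8)
Ls=[(-19,19),(19,19),(19,-19),(-19,-19)]
for c,cap in (([(62,208),(168,185),(196,298),(95,320)],(111,258)),([(524,156),(632,115),(668,224),(563,266)],(604,196))):
    a,M,t,e=fit2(plane(i,[z(*k) for k in c],84),Ls); print("yaw",a,t,"cap",plane(i,[z(*cap)],104)[0].round(1),e.round(1).tolist())
print(plane(i,[(150,76),(256,219)],104).round())
print("glovebox top",plane(i,[(433,75),(516,87),(499,149),(418,136)],60).round())
E
```

```text
yaw 0.08352930228200511 [ 411.63633496 -312.55270266] cap [ 411.5 -312.   104. ] [[1.5, -0.7], [-1.0, -0.7], [-1.8, 0.8], [1.3, 0.6]]
yaw 0.2563601684292852 [ 564.11229435 -309.73176161] cap [ 564.4 -310.4  104. ] [[1.1, -0.3], [-0.7, -1.4], [-1.1, 0.9], [0.8, 0.9]]
[[ 340. -247.  104.]
 [ 428. -430.  104.]]
glovebox top [[ 670. -280.   60.]
 [ 775. -305.   60.]
 [ 759. -382.   60.]
 [ 651. -353.   60.]]
```

```bash
python3 - <<'E'
from h import *
go([564.2,-310.2,180],down(1.827))
E
```

```text
shift cm [ 6.42  3.76 15.14] rot [-0.001 -0.001 -0.367] (shift in end axes [ 4.67  5.8  15.14] )
```

Emit:
jog_arm(
  increments="1.6 0.94 1 0 0 0 1;1.6 0.94 2 0 0 0 1;1.6 0.94 3 0 0 0 1;1.6 0.94 3 0 0 0 1;0 0 3 0 0 -0.12 1;0 0 2 0 0 -0.12 1;0 0 1 0 0 -0.127 1;0 0 0 0 0 0 1",
)

```text
clock: 40.85
eef_pos: [564.0, -306.8, 180.3]
tcp_rot: [-3.139, -0.003, 1.833]
contact_force: [0.5, 1.3, 0.3]
opening: 0.999
```

```bash
python3 - <<'E'
from h import *
for k in range(3): r.grab_frame("side")
i,im=snap("wrist","w19");cv2.imwrite("pics/w19a.png",cv2.resize(im[100:340,180:460,::-1],None,fx=2.5,fy=2.5,interpolation=2))
s=r.sense();print(s["eef_pos"],s["tcp_rot"],s["qpos"])
E
```

```text
[ 565.30025927 -309.29425628  183.49455979] [3.14041203e+00 9.22281975e-04 1.82688656e+00] [-5.03043330e-01  4.27648999e-01  1.63436605e+00  1.62945563e-04
  1.07808635e+00 -7.59211078e-01]
```

View pics/w19a.png

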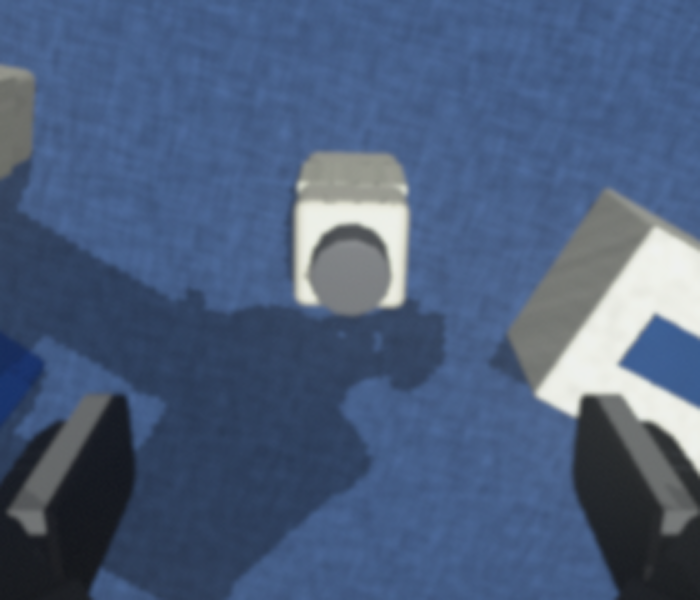

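```bash
python3 - <<'E'
from h import *
i=r.camera_info("wrist"); p,q=cur()
z=lambda u,v:(180+u/2.5,100+v/2.5)
t=lambda uv,h:q.inv().apply(plane(i,[z(*k) for k in uv],h)-p).round(1)
print(t([(350,277)],104), t([(293,305),(406,307),(408,202),(295,203)],84))
E
```

```text
[[-2.5 -0.7 79.5]] [[-20.2 -20.1  99.5]
 [-20.9  18.2  99.5]
 [ 15.9  18.   99.5]
 [ 15.6 -18.6  99.5]]
```

Emit:
jog_arm(
  increments="-0.24 -0.07 2 0 0 0 1;0 0 2 0 0 0 1;0 0 2 0 0 0 1;0 0 2 0 0 0 1;0 0 2 0 0 0 1;0 0 2 0 0 0 1;0 0 1.8 0 0 0 1;0 0 0 0 0 0 1",
)

```text
clock: 41.85
eef_pos: [563.5, -311.7, 43.0]
tcp_rot: [-3.14, -0.002, 1.827]
contact_force: [-0.5, 1.1, -0.4]
opening: 1.001
```

Emit:
jog_arm(
  increments="0 0 0 0 0 0 0.5;0 0 0 0 0 0 0.1;0 0 0 0 0 0 -0.1;0 0 0 0 0 0 -0.5;0 0 0 0 0 0 -1;0 0 0 0 0 0 -1;0 0 0 0 0 0 -1;0 0 0 0 0 0 -1",
  squeeze=35,
)

```text
clock: 42.65
eef_pos: [565.2, -312.8, 45.8]
tcp_rot: [3.14, 0.001, 1.829]
contact_force: [-0.4, -0.0, 5.5]
opening: 0.445
```

Emit:
jog_arm(
  increments="0 0 -0.5 0 0 0 -1;0 0 -1 0 0 0 -1;0 0 -1 0 0 0 -1;0 0 -1 0 0 0 -1;0 0 -1 0 0 0 -1;0 0 -1 0 0 0 -1;0 0 -1 0 0 0 -1;0 0 0 0 0 0 -1",
)

```text
clock: 43.45
eef_pos: [565.4, -313.0, 111.4]
tcp_rot: [3.14, 0.002, 1.829]
contact_force: [0.7, 0.7, -1.7]
opening: 0.444
```

```bash
python3 - <<'E'
from h import *
i,im=snap("wrist","w20");cv2.imwrite("pics/w20a.png",cv2.resize(im[100:340,180:460,::-1],None,fx=2.5,fy=2.5,interpolation=2))
s=r.sense();print(s["eef_pos"],s["tcp_rot"],s["qpos"],s["opening"],s["contact_force"])
snap("side","s20",(300,100,460,220),4)
E
```

```text
[ 564.94585607 -312.75316281  110.42190674] [3.14044692e+00 1.08643818e-03 1.82875577e+00] [-5.07930585e-01  5.11677561e-01  1.68292969e+00  1.37273686e-05
  9.45406505e-01 -7.65898673e-01] 0.441980961230828 [ 0.69995397  0.34152812 -2.08227283]
```

View pics/w20a.png

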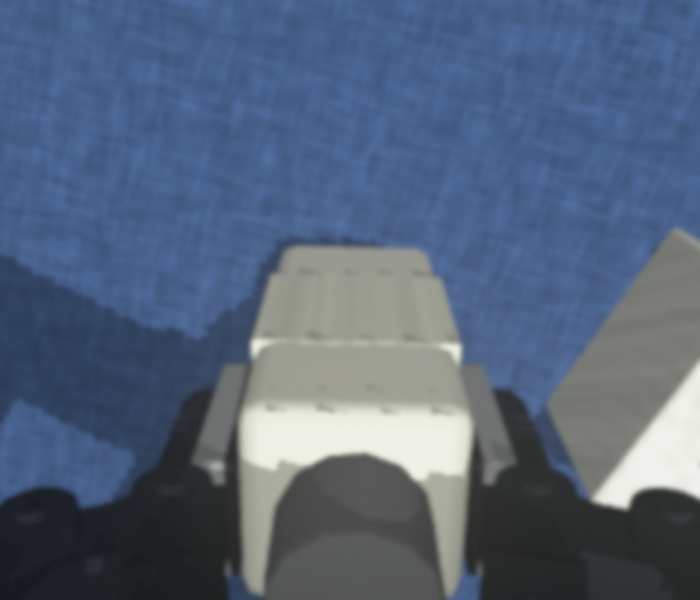

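View pics/s20.png

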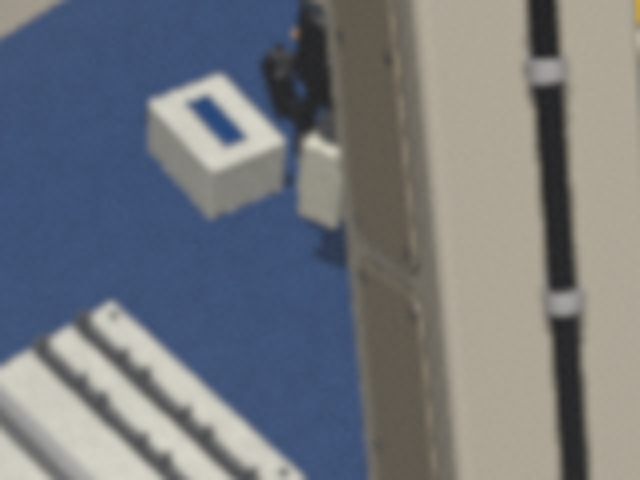

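Emit:
jog_arm(
  increments="0 0 0 0 0 0.12 -1;0 0 0 0 0 0.12 -1;0 0 0 0 0 0.125 -1;1.5 -0.4 -0.5 0 0 0 -1;1.5 -0.4 -0.5 0 0 0 -1;1.5 -0.4 0 0 0 0 -1;1.6 -0.4 0 0 0 0 -1;0 0 0 0 0 0 -1",
)

```text
clock: 44.35
eef_pos: [554.4, -247.3, 119.4]
tcp_rot: [-3.14, -0.001, 1.467]
contact_force: [0.1, 0.2, -2.0]
opening: 0.443
```

Emit:
jog_arm(
  increments="0 0 0 0 0.1 0 -1;0 0 0 0 0.1 0 -1;0 0 0 0 0.1 0 -1;0 0 0 0 0.1 0 -1;0 0 0 0 0 0 -1;0 0 0 0 0 0 -1;0 0 0 0 0 0 -1;0 0 0 0 0 0 -1",
)

```text
clock: 45.15
eef_pos: [555.3, -249.3, 119.9]
tcp_rot: [3.141, -0.398, 1.465]
contact_force: [0.1, -1.0, -2.2]
opening: 0.446
```

```bash
python3 - <<'E'
from h import *
s=r.sense();print(s["eef_pos"],s["tcp_rot"],s["qpos"],s["opening"],s["contact_force"])
print(cur()[1].as_matrix().round(3))
E
```

```text
[ 555.30657798 -249.28606781  119.85307158] [ 3.14121734 -0.39849967  1.46536069] [-0.61631375  0.55540772  1.65232152  0.37771955  1.16378299 -0.70208266] 0.4456927321731766 [ 0.06444995 -1.00339686 -2.2041464 ]
[[ 0.097  0.994  0.041]
 [ 0.917 -0.105  0.386]
 [ 0.388  0.    -0.922]]
```

Emit:
jog_arm(
  increments="0 0 0 0 0.1 0 -1;0 0 0 0 0.1 0 -1;0 0 0 0 0.1 0 -1;0 0 0 0 0.1 0 -1;0 0 0 0 0.1 0 -1;0 0 0 0 0.1 0 -1;0 0 0 0 0.1 0 -1;0 0 0 0 0.1 0 -1",
)

```text
clock: 45.95
eef_pos: [555.5, -250.0, 119.8]
tcp_rot: [3.14, -1.202, 1.466]
contact_force: [-0.2, 0.2, -2.2]
opening: 0.443
```

```bash
python3 - <<'E'
from h import *
snap("scene","c21",(140,60,340,210),4)
s=r.sense();print(s["eef_pos"],s["tcp_rot"],s["qpos"],s["opening"],s["contact_force"])
print(cur()[1].as_matrix().round(3))
E
```

```text
[ 554.21600746 -249.5535636   117.10784941] [-3.13153921 -1.20939653  1.45429196] [-0.83135959  0.94384537  1.40629868  0.79405132  1.76509135 -0.99372572] 0.44474924671405136 [-2.6437356   1.36551334 -3.41316697]
[[ 0.041  0.994  0.099]
 [ 0.351 -0.107  0.93 ]
 [ 0.935 -0.004 -0.354]]
```

View pics/c21.png

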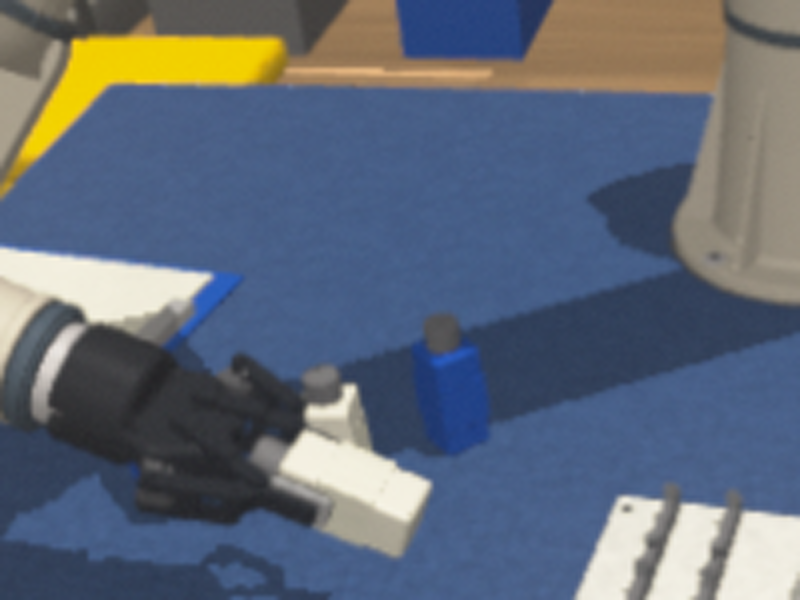

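Emit:
jog_arm(
  increments="-1.2 0 0.46 0 0 0 -1;-1.2 0 0.46 0 0 0 -1;-1.2 0 0.46 0 0 0 -1;-1.2 0 0.46 0 0 0 -1;-1.2 0 0.46 0 0 0 -1;-1 0 0.4 0 0 0 -1;0 0 0 0 0 0 -1;0 0 0 0 0 0 -1",
)

```text
clock: 46.8
eef_pos: [555.0, -250.3, 44.3]
tcp_rot: [-3.141, -1.2, 1.463]
contact_force: [-0.1, 0.1, -1.4]
opening: 0.445
```

```bash
python3 - <<'E'
from h import *
snap("scene","c22",(140,120,300,240),5)
s=r.sense();print(s["eef_pos"],s["tcp_rot"],s["opening"],s["contact_force"])
E
```

```text
[ 555.20369584 -250.45290313   44.72393331] [ 3.14071949 -1.20000481  1.46454813] 0.44369021693496963 [ 0.48069302 -0.84792297 -1.65688985]
```

View pics/c22.png

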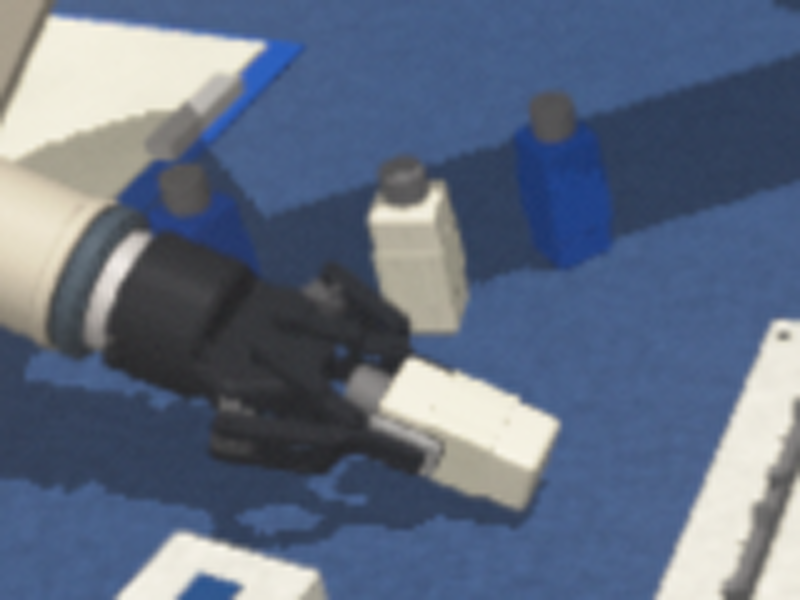

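Emit:
jog_arm(
  increments="-0.3 0 0.12 0 0 0 -1;-0.2 0 0.08 0 0 0 -1;-0.15 0 0.06 0 0 0 -1;-0.1 0 0.04 0 0 0 -1;0 0 0 0 0 0 -1;0 0 0 0 0 0 -1;0 0 0 0 0 0 -1;0 0 0 0 0 0 -1",
)

```text
clock: 47.65
eef_pos: [555.1, -250.3, 36.4]
tcp_rot: [3.141, -1.2, 1.464]
contact_force: [1.0, -0.3, -1.3]
opening: 0.443
```

Emit:
jog_arm(
  increments="-0.1 0 0.04 0 0 0 -1;0 0 0 0 0 0 -1;0 0 0 0 0 0 -0.08;0 0 0 0 0 0 0;0 0 0 0 0 0 0.1;0 0 0 0 0 0 0.2;0 0 0 0 0 0 0.3;0 0 0 0 0 0 0.4",
)

```text
clock: 48.45
eef_pos: [555.1, -250.2, 35.3]
tcp_rot: [3.141, -1.2, 1.464]
contact_force: [-0.4, -0.0, 0.1]
opening: 0.697
```

```bash
python3 - <<'E'
from h import *
snap("scene","c23",(140,120,300,240),5)
s=r.sense();print(s["eef_pos"],s["tcp_rot"],s["opening"],s["contact_force"])
E
```

```text
[ 555.04090931 -250.21408744   35.31586603] [-3.1415157  -1.20005578  1.46374737] 0.6964714921659808 [-0.43052263 -0.71315008  0.61141767]
```

View pics/c23.png

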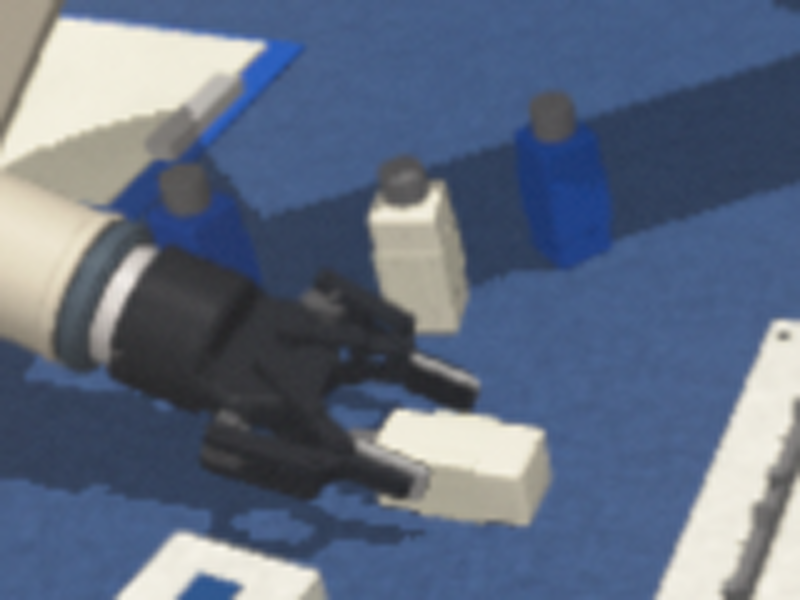

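Emit:
jog_arm(
  increments="0.5 0 -0.2 0 0 0 0.4;1 0 -0.4 0 0 0 0.4;2 0 -0.8 0 0 0 0.4;2 0 -0.8 0 0 0 0.4;2 0 -0.8 0 0 0 0.5;2 0 -0.8 0 0 0 0.6;2 0 -0.8 0 0 0 0.7;2 0 -0.8 0 0 0 1",
)

```text
clock: 49.3
eef_pos: [554.9, -251.6, 182.7]
tcp_rot: [3.141, -1.2, 1.464]
contact_force: [0.5, -0.0, 0.5]
opening: 0.991
```

Emit:
jog_arm(
  increments="0 0 0 0 -0.12 0 1;0 0 0 0 -0.12 0 1;0 0 0 0 -0.12 0 1;0 0 0 0 -0.12 0 1;0 0 0 0 -0.12 0 1;0 0 0 0 -0.12 0 1;0 0 0 0 -0.12 0 1;0 0 0 0 -0.12 0 1",
)

```text
clock: 50.1
eef_pos: [555.2, -251.9, 182.5]
tcp_rot: [3.139, -0.235, 1.463]
contact_force: [-0.7, 0.5, -0.0]
opening: 0.998
```

Emit:
jog_arm(
  increments="0 0 0 0 -0.12 0 1;0 0 0 0 -0.12 0 1;0 0 0 0 0 0 1;0 0 0 0 0 0 1;0 0 0 0 0 0 1;0 0 0 0 0 0 1;0 0 0 0 0 0 1;0 0 0 0 0 0 1",
)

```text
clock: 50.9
eef_pos: [554.6, -252.2, 180.4]
tcp_rot: [-3.141, -0.001, 1.463]
contact_force: [0.2, -0.6, -0.0]
opening: 0.999
```

```bash
python3 - <<'E'
from h import *
i,im=snap("wrist","w24");cv2.imwrite("pics/w24a.png",cv2.resize(im[80:360,140:500,::-1],None,fx=2,fy=2,interpolation=2))
s=r.sense();print(s["eef_pos"],s["tcp_rot"],s["opening"],s["contact_force"])
E
```

```text
[ 554.70699465 -252.10450168  180.46002897] [-3.14121806e+00 -4.49099723e-04  1.46287253e+00] 0.9987437292579278 [-0.3322673   0.5250443  -0.61566523]
```

View pics/w24a.png

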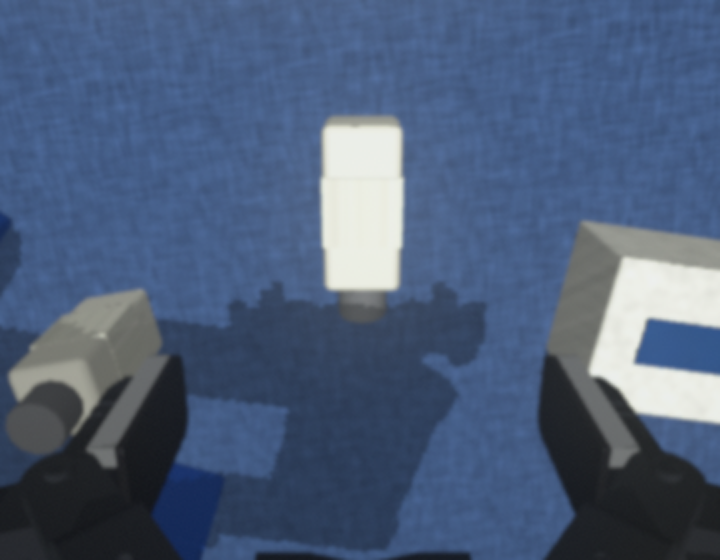

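```bash
cat > bt.py <<'E'
from h import *
def lying(uv,off,k,h=38):
    i=r.camera_info("wrist"); p,q=cur()
    P=plane(i,[(off[0]+u/k,off[1]+v/k) for u,v in uv],h)
    T=q.inv().apply(P-p); print("tool",T.round(1)); return P
E
python3 - <<'E'
from bt import *
lying([(325,124),(400,124),(398,291),(326,291),(322,205),(403,205)],(140,80),2)
E
```

```text
tool [[ 41.  -17.  142.5]
 [ 41.1  17.4 142.5]
 [-42.   18.  142.4]
 [-42.  -18.  142.4]
 [  2.6 -19.1 142.5]
 [  2.6  19.6 142.5]]
```

Emit:
jog_arm(
  increments="-0.5 0 2.5 0 0 0 1;-0.6 0 2.5 0 0 0 1;0 0 2.5 0 0 0 1;0 0 2.5 0 0 0 1;0 0 2.5 0 0 0 1;0 0 2.5 0 0 0 1;0 0 1.9 0 0 0 1;0 0 0 0 0 0 1",
)

```text
clock: 51.75
eef_pos: [551.8, -261.8, 9.1]
tcp_rot: [-3.137, -0.002, 1.463]
contact_force: [-0.3, -0.7, -0.0]
opening: 0.997
```

Emit:
jog_arm(
  increments="0 0 0 0 0 0 0.5;0 0 0 0 0 0 0.1;0 0 0 0 0 0 -0.1;0 0 0 0 0 0 -0.5;0 0 0 0 0 0 -1;0 0 0 0 0 0 -1;0 0 0 0 0 0 -1;0 0 0 0 0 0 -1",
  squeeze=40,
)

```text
clock: 52.55
eef_pos: [554.5, -263.0, 13.0]
tcp_rot: [3.14, 0.001, 1.464]
contact_force: [-0.7, -0.1, 7.2]
opening: 0.436
```

Emit:
jog_arm(
  increments="0 0 -0.5 0 0 0 -1;0 0 -1 0 0 0 -1;0 0 -2 0 0 0 -1;0 0 -2 0 0 0 -1;0 0 -2 0 0 0 -1;0 0 -2 0 0 0 -1;0 0 -2 0 0 0 -1;0 0 0 0 0 0 -1",
)

```text
clock: 53.35
eef_pos: [555.4, -263.3, 130.0]
tcp_rot: [3.137, 0.002, 1.464]
contact_force: [0.7, -0.1, -1.1]
opening: 0.441
```

```bash
python3 - <<'E'
from h import *
i,im=snap("wrist","w25");cv2.imwrite("pics/w25a.png",cv2.resize(im[80:360,140:500,::-1],None,fx=2,fy=2,interpolation=2))
s=r.sense();print(s["eef_pos"],s["tcp_rot"],s["opening"],s["contact_force"])
a=-0.107;M=np.array([[np.cos(a),-np.sin(a)],[np.sin(a),np.cos(a)]])
E
```

```text
[ 554.57094394 -262.9442238   128.31242153] [3.13863973e+00 1.00840135e-03 1.46377322e+00] 0.4368854638007891 [-0.72712345 -0.47269267 -2.37802033]
```

View pics/w25a.png

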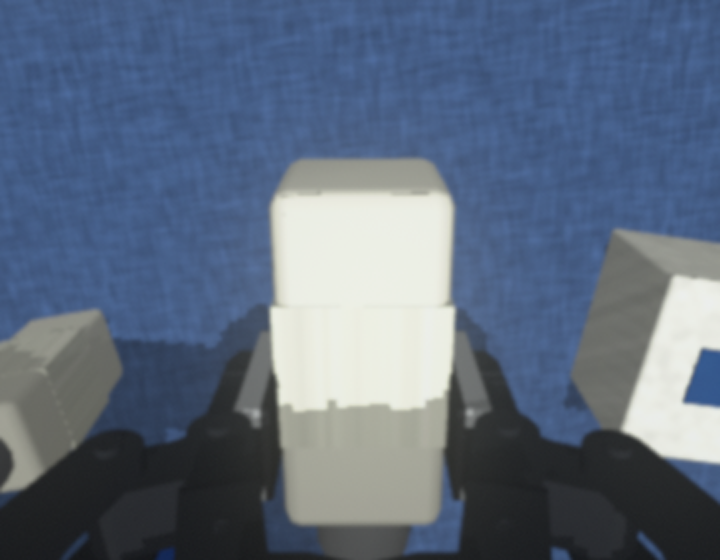

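```bash
python3 - <<'E'
from h import *
go([605,-135,140],down(1.464))
E
```

```text
shift cm [13.26  3.65 -1.17] rot [ 0.003  0.001 -0.   ] (shift in end axes [13.26  3.65 -1.17] )
```

Emit:
jog_arm(
  increments="2.6 0.7 -0.4 0 0 0 -1;2.6 0.7 -0.4 0 0 0 -1;2.6 0.7 -0.4 0 0 0 -1;2.6 0.7 0 0 0 0 -1;2.6 0.7 0 0 0 0 -1;0 0 0 0 0 0 -1;0 0 0 0 0 0 -1;0 0 0 0 0 0 -1",
)

```text
clock: 54.2
eef_pos: [601.7, -137.6, 137.9]
tcp_rot: [-3.14, 0.0, 1.464]
contact_force: [-0.1, -0.4, -1.0]
opening: 0.437
```

```bash
python3 - <<'E'
from h import *
i,im=snap("wrist","w26");cv2.imwrite("pics/w26a.png",cv2.resize(im[40:360,120:520,::-1],None,fx=1.85,fy=1.85,interpolation=2))
s=r.sense();print(s["eef_pos"],s["tcp_rot"],s["opening"],s["contact_force"])
E
```

```text
[ 601.75333012 -137.79365632  138.09014934] [-3.14052484e+00  1.13152713e-04  1.46309745e+00] 0.4345314976084524 [-0.18197165  0.0770215  -2.59865542]
```

View pics/w26a.png

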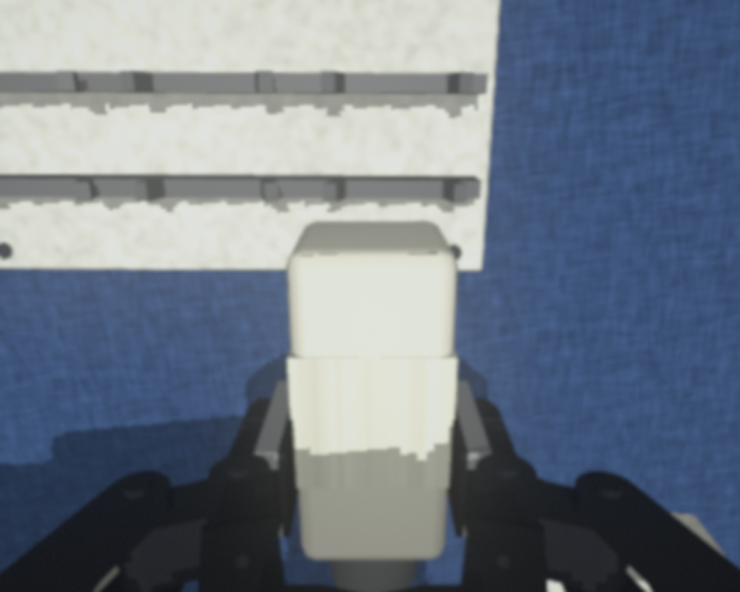

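```bash
python3 - <<'E'
from h import *
im=np.load("pics/w26.npy");cv2.imwrite("pics/w26b.png",cv2.resize(im[65:165,250:410,::-1],None,fx=5,fy=5,interpolation=2))
E
```

```text
(no output)
```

View pics/w26b.png

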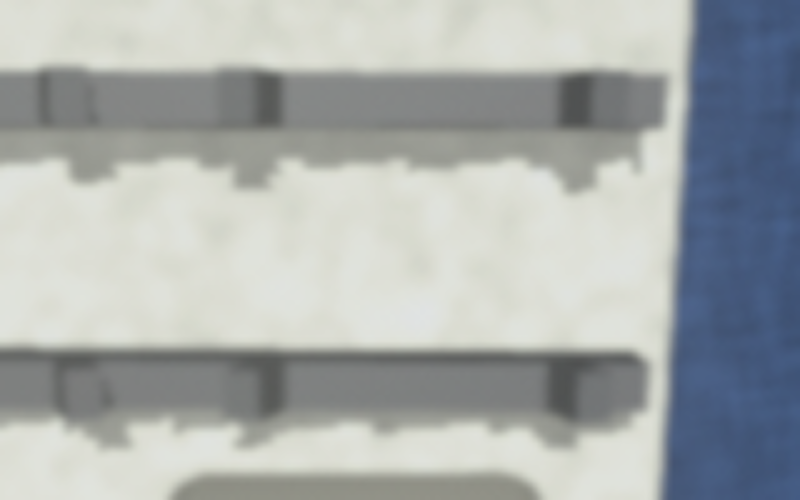

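```bash
python3 - <<'E'
from h import *
i=r.camera_info("wrist"); p,q=cur(); q=down(q.as_euler("xyz")[2])
z=lambda uv:[(250+u/5,65+v/5) for u,v in uv]
t=lambda uv,h:q.inv().apply(plane(i,z(uv),h)-p).round(1)
print("far tips",t([(255,90),(592,90)],39)[:,:2].tolist(),"bot",t([(282,90),(560,90)],28)[:,:2].tolist())
print("near tips",t([(262,380),(578,380)],39)[:,:2].tolist(),"bot",t([(285,380),(548,380)],28)[:,:2].tolist())
print("far edges",t([(420,73),(420,128)],28)[:,0],"near",t([(420,360),(420,412)],28)[:,0])
# bottle held: top face base edge
print("bottle",t([((290-290)*0,0)],0)[:0])
w=lambda u,v:(120+u/1.85,40+v/1.85)
zb=p[2]+6+19
print("bottle top",q.inv().apply(plane(i,[w(291,254),w(453,254),w(288,356),w(457,356),w(302,557),w(442,557)],zb)-p).round(1).tolist())
E
```

```text
far tips [[90.2, -14.8], [90.2, 34.7]] bot [[90.6, -11.3], [90.6, 31.3]]
near tips [[47.9, -14.5], [48.0, 34.5]] bot [[46.4, -11.4], [46.5, 31.2]]
far edges [93.1 85.1] near [49.6 41.2]
bottle []
bottle top [[51.0, -16.9, -25.0], [51.1, 17.3, -25.0], [27.5, -18.6, -25.0], [27.5, 19.3, -25.0], [-28.9, -17.6, -25.0], [-28.8, 18.2, -25.0]]
```

Emit:
jog_arm(
  increments="2.2 0.32 0 0 0 0 -1;2.2 0.32 0 0 0 0 -1;2.3 0.33 0 0 0 0 -1;0 0 0 0 0 0 -1;0 0 2 0 0 0 -1;0 0 2 0 0 0 -1;0 0 1 0 0 0 -1;0 0 0 0 0 0 -1",
)

```text
clock: 55.05
eef_pos: [617.9, -72.3, 87.2]
tcp_rot: [-3.139, 0.0, 1.463]
contact_force: [0.0, -0.1, -1.5]
opening: 0.435
```

```bash
python3 - <<'E'
from h import *
i,im=snap("wrist","w27");cv2.imwrite("pics/w27a.png",cv2.resize(im[80:360,140:500,::-1],None,fx=2,fy=2,interpolation=2))
s=r.sense();print(s["eef_pos"],s["tcp_rot"],s["opening"],s["contact_force"])
a=-0.107;M=np.array([[np.cos(a),-np.sin(a)],[np.sin(a),np.cos(a)]])
print((s["eef_pos"][:2]-[549.2,21.5])@M)
E
```

```text
[618.66412762 -72.17069121  88.25611184] [-3.14018890e+00  8.82636346e-05  1.46298477e+00] 0.44048761712017587 [-0.1980585  -0.05875325 -0.61683575]
[ 79.07050927 -85.71649773]
```

View pics/w27a.png

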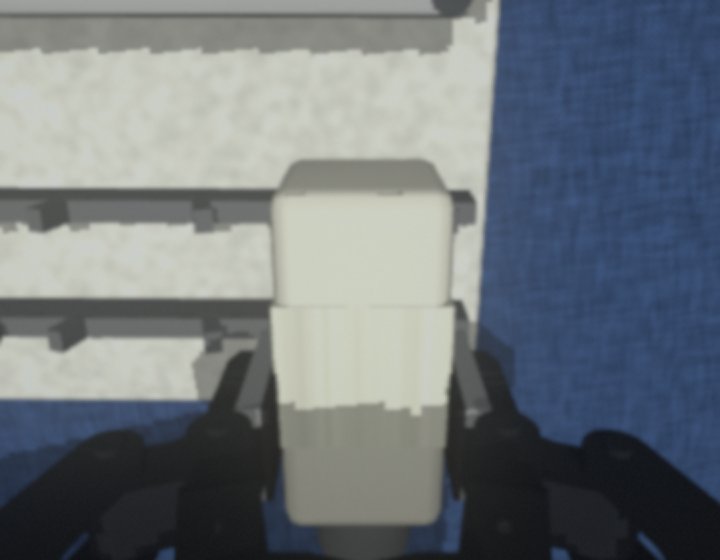

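```bash
python3 - <<'E'
from h import *
i=r.camera_info("wrist"); p,q=cur(); q=down(q.as_euler("xyz")[2])
z=lambda uv:[(140+u/2,80+v/2) for u,v in uv]
t=lambda uv,h:q.inv().apply(plane(i,z(uv),h)-p).round(1)
print(t([(130,202),(130,222)],28)[:,0],t([(140,318),(140,336)],28)[:,0])
E
```

```text
[26.3 19.2] [-17.2 -24.4]
```

Emit:
jog_arm(
  increments="0.1 0 1 0 0 0 -1;0 0 1 0 0 0 -1;0 0 1 0 0 0 -1;0 0 1 0 0 0 -1;0 0 0.3 0 0 0 -1;0 0 0 0 0 0 -1;0 0 0 0 0 0 -1;0 0 0 0 0 0 -1",
)

```text
clock: 55.9
eef_pos: [619.7, -70.5, 46.2]
tcp_rot: [3.141, -0.0, 1.464]
contact_force: [0.5, -0.1, -2.4]
opening: 0.437
```

Emit:
jog_arm(
  increments="0 0 0.1 0 0 0 -1;0 0 0 0 0 0 -1;0 0 0.1 0 0 0 -1;0 0 0 0 0 0 -1;0 0 0.1 0 0 0 -1;0 0 0 0 0 0 -1;0 0 0 0 0 0 -1;0 0 0 0 0 0 -1",
)

```text
clock: 56.7
eef_pos: [619.3, -70.5, 42.7]
tcp_rot: [3.142, -0.0, 1.464]
contact_force: [-0.9, -0.6, -2.3]
opening: 0.437
```

Emit:
jog_arm(
  increments="0 0 0.1 0 0 0 -1;0 0 0 0 0 0 -1;0 0 0.05 0 0 0 -1;0 0 0 0 0 0 -1;0 0 0.05 0 0 0 -1;0 0 0 0 0 0 -1;0 0 0 0 0 0 -1;0 0 0 0 0 0 -1",
)

```text
clock: 57.5
eef_pos: [619.4, -70.5, 41.0]
tcp_rot: [3.141, -0.0, 1.464]
contact_force: [-2.5, 1.0, 6.0]
opening: 0.439
```

Emit:
jog_arm(
  increments="0 0 -0.04 0 0 0 -0.1;0 0 0 0 0 0 0;0 0 0 0 0 0 0.15;0 0 0 0 0 0 0.25;0 0 -1 0 0 0 0.25;0 0 -2 0 0 0 0.25;0 0 -4 0 0 0 0.4;0 0 -4 0 0 0 1",
)

```text
clock: 58.3
eef_pos: [618.8, -70.4, 152.4]
tcp_rot: [-3.14, -0.0, 1.464]
contact_force: [0.2, 0.1, -0.3]
opening: 0.851
```

Emit:
jog_arm(
  increments="0 0 -2 0 0 0 1;0 0 -2 0 0 0 1;0 0 -1 0 0 0 1;0 0 0 0 0 0 1;0 0 0 0 0 0 1;0 0 0 0 0 0 1;0 0 0 0 0 0 1;0 0 0 0 0 0 1",
)

```text
clock: 59.1
eef_pos: [619.0, -70.5, 200.2]
tcp_rot: [-3.14, 0.0, 1.464]
contact_force: [0.0, -0.1, -0.6]
opening: 1.002
```

```bash
python3 - <<'E'
from h import *
i,im=snap("wrist","w28");cv2.imwrite("pics/w28a.png",cv2.resize(im[40:360,120:520,::-1],None,fx=1.85,fy=1.85,interpolation=2))
s=r.sense();print(s["eef_pos"],s["tcp_rot"],s["opening"],s["contact_force"])
E
```

```text
[619.05978998 -70.44423094 200.42905167] [-3.14051363e+00 -3.54059500e-06  1.46380318e+00] 0.9995412464965598 [ 0.55677452 -1.73485609 -0.5647831 ]
```

View pics/w28a.png

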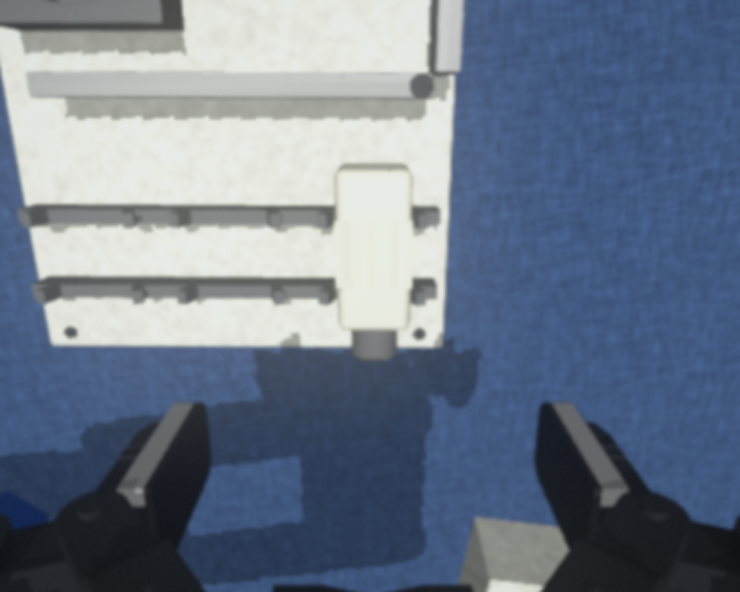

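```bash
python3 - <<'E'
from h import *
go([411.6,-313,185],down(1.66))
E
```

```text
shift cm [-26.33 -18.04   1.56] rot [-0.001 -0.    -0.196] (shift in end axes [-22.31 -22.82   1.54] )
```

Emit:
jog_arm(
  increments="-3.76 -2.58 0 0 0 0 1;-3.76 -2.58 0 0 0 0 1;-3.76 -2.58 0 0 0 0 1;-3.76 -2.58 0 0 0 0 1;-3.76 -2.58 0 0 0 0 1;-3.76 -2.58 0 0 0 0 1;-3.76 -2.58 0 0 0 0 1;0 0 1.5 0 0 -0.1 1",
)

```text
clock: 59.95
eef_pos: [409.6, -316.9, 187.5]
tcp_rot: [3.14, 0.003, 1.561]
contact_force: [0.8, 1.3, -0.7]
opening: 0.999
```

Emit:
jog_arm(
  increments="0 0 0 0 0 -0.096 1;0 0 0 0 0 0 1;0 0 0 0 0 0 1;0 0 0 0 0 0 1;0 0 0 0 0 0 1;0 0 0 0 0 0 1;0 0 0 0 0 0 1;0 0 0 0 0 0 1",
)

```text
clock: 60.75
eef_pos: [411.7, -312.8, 186.1]
tcp_rot: [3.142, 0.0, 1.66]
contact_force: [-0.4, 0.2, 0.3]
opening: 1.001
```

```bash
python3 - <<'E'
from h import *
i,im=snap("wrist","w29");cv2.imwrite("pics/w29a.png",cv2.resize(im[100:340,180:460,::-1],None,fx=2.5,fy=2.5,interpolation=2))
s=r.sense();print(s["eef_pos"],s["tcp_rot"],s["qpos"])
E
```

```text
[ 411.69262292 -312.83246038  186.11568553] [3.14158625e+00 1.58409022e-05 1.65971432e+00] [-6.52683530e-01  2.37385510e-01  1.90695556e+00 -8.75591812e-06
  9.97236161e-01 -7.41596771e-01]
```

View pics/w29a.png

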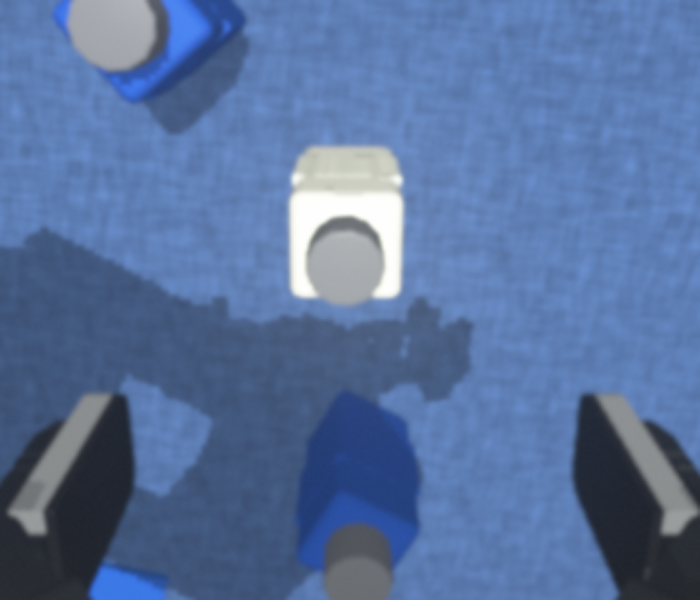

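```bash
python3 - <<'E'
from h import *
i=r.camera_info("wrist"); p,q=cur()
z=lambda u,v:(180+u/2.5,100+v/2.5)
t=lambda uv,h:q.inv().apply(plane(i,[z(*k) for k in uv],h)-p).round(1)
print(t([(345,267)],104), t([(290,296),(402,297),(404,195),(289,195)],84))
E
```

```text
[[-0.2 -2.2 82.1]] [[-18.  -21.2 102.1]
 [-18.3  17.  102.1]
 [ 17.6  16.9 102.1]
 [ 17.5 -20.6 102.1]]
```

Emit:
jog_arm(
  increments="0 -0.2 2 0 0 0 1;0 0 2 0 0 0 1;0 0 2 0 0 0 1;0 0 2 0 0 0 1;0 0 2 0 0 0 1;0 0 2 0 0 0 1;0 0 2 0 0 0 1;0 0 0 0 0 0 1",
)

```text
clock: 61.6
eef_pos: [408.3, -312.0, 44.0]
tcp_rot: [-3.139, -0.003, 1.66]
contact_force: [-0.8, -1.2, -0.1]
opening: 0.999
```

Emit:
jog_arm(
  increments="0 0 0 0 0 0 0.5;0 0 0 0 0 0 0.1;0 0 0 0 0 0 -0.1;0 0 0 0 0 0 -0.5;0 0 0 0 0 0 -1;0 0 0 0 0 0 -1;0 0 0 0 0 0 -1;0 0 0 0 0 0 -1",
  squeeze=35,
)

```text
clock: 62.4
eef_pos: [410.2, -313.5, 47.1]
tcp_rot: [3.14, 0.001, 1.66]
contact_force: [-0.4, 0.9, 7.1]
opening: 0.438
```

Emit:
jog_arm(
  increments="0 0 -0.5 0 0 0 -1;0 0 -1 0 0 0 -1;0 0 -1 0 0 0 -1;0 0 -1 0 0 0 -1;0 0 -1 0 0 0 -1;0 0 -1 0 0 0 -1;0 0 -1 0 0 0 -1;0 0 -1 0 0 0 -1",
)

```text
clock: 63.2
eef_pos: [409.7, -313.1, 122.0]
tcp_rot: [3.141, 0.0, 1.66]
contact_force: [0.8, -0.8, -0.3]
opening: 0.438
```

```bash
python3 - <<'E'
from h import *
snap("scene","c30",(140,100,300,220),4)
s=r.sense();print(s["eef_pos"],s["tcp_rot"],s["opening"],s["contact_force"])
go([530,-250,130],down(1.464))
E
```

```text
[ 410.3714329  -313.60369874  123.39818477] [3.14002148e+00 1.43588312e-03 1.65978318e+00] 0.4408357503732351 [ 1.8174047  -1.09861345  0.22233577]
shift cm [ 5.27 12.48 -0.65] rot [0.002 0.001 0.196] (shift in end axes [ 7.6  11.22 -0.66] )
```

View pics/c30.png

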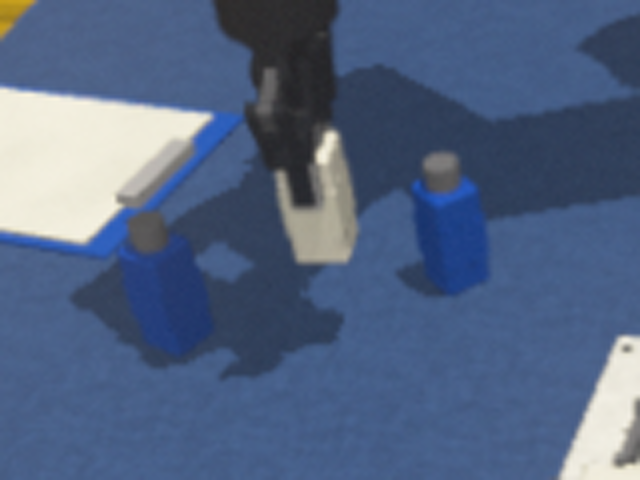

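Emit:
jog_arm(
  increments="1.25 3.6 0 0 0 0 -1;1.25 3.6 0 0 0 0 -1;1.25 3.6 0 0 0 0 -1;1.25 3.6 0 0 0 0 -1;0 0 0 0 0 0.1 -1;0 0 0 0 0 0.096 -1;0 0 0 0 0 0 -1;0 0 0 0 0 0 -1",
)

```text
clock: 64.05
eef_pos: [548.5, -250.4, 121.0]
tcp_rot: [-3.141, -0.0, 1.467]
contact_force: [0.6, -1.3, -0.7]
opening: 0.443
```

Emit:
jog_arm(
  increments="0 0 0 0 0.12 0 -1;0 0 0 0 0.12 0 -1;0 0 0 0 0.12 0 -1;0 0 0 0 0.12 0 -1;0 0 0 0 0.12 0 -1;0 0 0 0 0.12 0 -1;0 0 0 0 0.12 0 -1;0 0 0 0 0.12 0 -1",
)

```text
clock: 64.85
eef_pos: [548.7, -251.7, 121.6]
tcp_rot: [3.135, -0.964, 1.469]
contact_force: [1.4, -0.6, -1.4]
opening: 0.443
```

Emit:
jog_arm(
  increments="0 0 0 0 0.12 0 -1;0 0 0 0 0.12 0 -1;-1.2 0 0.46 0 0 0 -1;-1.2 0 0.46 0 0 0 -1;-1.2 0 0.46 0 0 0 -1;-1.2 0 0.46 0 0 0 -1;0 0 0 0 0 0 -1;0 0 0 0 0 0 -1",
)

```text
clock: 65.65
eef_pos: [548.8, -250.5, 70.0]
tcp_rot: [3.141, -1.199, 1.465]
contact_force: [-0.0, -0.6, -1.7]
opening: 0.44
```

```bash
python3 - <<'E'
from h import *
snap("scene","c31",(140,120,300,240),5)
s=r.sense();print(s["eef_pos"],s["tcp_rot"],s["opening"],s["contact_force"])
E
```

```text
[ 548.92675532 -250.64296203   70.31463912] [ 3.13936949 -1.19932412  1.4663409 ] 0.4404984772123226 [-0.18167507  0.57062758 -1.47786838]
```

View pics/c31.png

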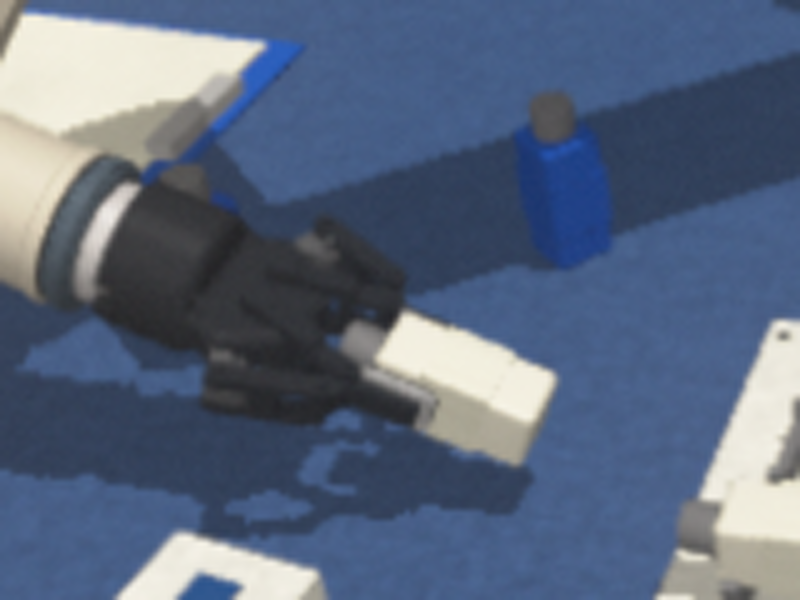

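Emit:
jog_arm(
  increments="-1 0 0.4 0 0 0 -1;-1 0 0.4 0 0 0 -1;-0.7 0 0.27 0 0 0 -1;-0.3 0 0.1 0 0 0 -1;-0.1 0 0.04 0 0 0 -1;0 0 0 0 0 0 -1;0 0 0 0 0 0 -1;0 0 0 0 0 0 -1",
)

```text
clock: 66.5
eef_pos: [548.8, -250.8, 36.7]
tcp_rot: [3.14, -1.2, 1.465]
contact_force: [1.0, -0.7, -1.5]
opening: 0.437
```

Emit:
jog_arm(
  increments="0 0 0 0 0 0 -0.1;0 0 0 0 0 0 -0.08;0 0 0 0 0 0 -0.04;0 0 0 0 0 0 0;0 0 0 0 0 0 0.1;0 0 0 0 0 0 0.2;0 0 0 0 0 0 0.3;0 0 0 0 0 0 0.4",
)

```text
clock: 67.3
eef_pos: [548.6, -250.7, 36.4]
tcp_rot: [-3.141, -1.2, 1.464]
contact_force: [-0.7, 0.4, 1.0]
opening: 0.7
```

Emit:
jog_arm(
  increments="0.5 0 -0.2 0 0 0 0.4;1 0 -0.4 0 0 0 0.4;2 0 -0.8 0 0 0 0.4;2 0 -0.8 0 0 0 0.4;2 0 -0.8 0 0 0 0.5;2 0 -0.8 0 0 0 0.6;2 0 -0.8 0 0 0 0.7;2 0 -0.8 0 0 0 1",
)

```text
clock: 68.1
eef_pos: [548.4, -252.1, 183.7]
tcp_rot: [3.141, -1.2, 1.464]
contact_force: [-0.6, 0.5, 0.4]
opening: 0.986
```

Emit:
jog_arm(
  increments="0 0 0 0 -0.12 0 1;0 0 0 0 -0.12 0 1;0 0 0 0 -0.12 0 1;0 0 0 0 -0.12 0 1;0 0 0 0 -0.12 0 1;0 0 0 0 -0.12 0 1;0 0 0 0 -0.12 0 1;0 0 0 0 -0.12 0 1",
)

```text
clock: 68.9
eef_pos: [548.8, -252.3, 183.6]
tcp_rot: [3.139, -0.235, 1.463]
contact_force: [0.3, 0.1, -0.6]
opening: 1.003
```

Emit:
jog_arm(
  increments="0 0 0 0 -0.12 0 1;0 0 0 0 -0.12 0 1;0 0 0 0 0 0 1;0 0 0 0 0 0 1;0 0 0 0 0 0 1;0 0 0 0 0 0 1;0 0 0 0 0 0 1;0 0 0 0 0 0 1",
)

```text
clock: 69.7
eef_pos: [548.2, -252.7, 181.5]
tcp_rot: [-3.141, -0.001, 1.463]
contact_force: [0.2, 0.7, -0.1]
opening: 0.998
```

```bash
python3 - <<'E'
from h import *
i,im=snap("wrist","w32");cv2.imwrite("pics/w32a.png",cv2.resize(im[80:360,140:500,::-1],None,fx=2,fy=2,interpolation=2))
s=r.sense();print(s["eef_pos"],s["tcp_rot"],s["opening"],s["contact_force"])
E
```

```text
[ 548.25822936 -252.5343643   181.56404753] [-3.14116109e+00 -4.69201327e-04  1.46286771e+00] 1.0004692337292824 [-0.23404637  0.06404178  0.3114121 ]
```

View pics/w32a.png

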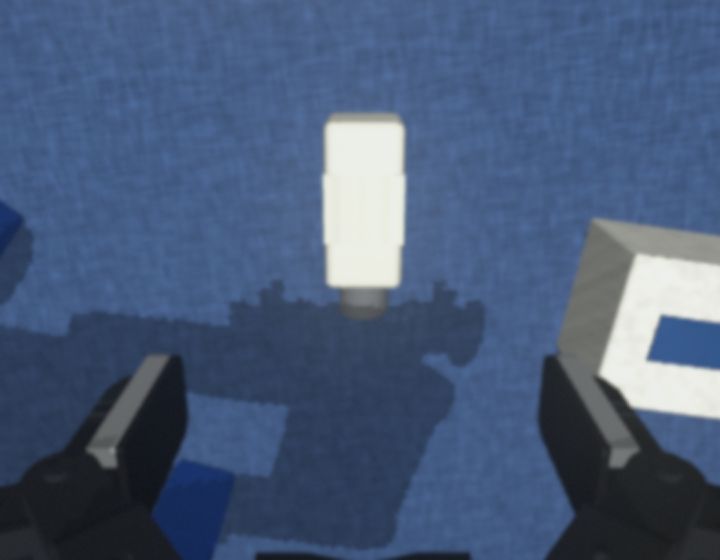

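```bash
python3 - <<'E'
from bt import *
lying([(327,121),(402,121),(400,288),(328,288),(323,205),(406,205)],(140,80),2)
E
```

```text
tool [[ 42.3 -16.1 143.6]
 [ 42.3  18.3 143.6]
 [-40.8  19.1 143.5]
 [-40.9 -17.  143.6]
 [  2.3 -18.7 143.6]
 [  2.3  21.1 143.6]]
```

Centre at x ≈ 42.5−52 = −9.5, y ≈ +1.1; go down 170 mm and grip.

Emit:
jog_arm(
  increments="-0.5 0.1 2.5 0 0 0 1;-0.45 0 2.5 0 0 0 1;0 0 2.5 0 0 0 1;0 0 2.5 0 0 0 1;0 0 2.5 0 0 0 1;0 0 2.5 0 0 0 1;0 0 1.9 0 0 0 1;0 0 0 0 0 0 1",
)

```text
clock: 70.55
eef_pos: [546.5, -260.8, 10.2]
tcp_rot: [-3.137, -0.002, 1.463]
contact_force: [-0.3, 0.3, -0.8]
opening: 0.994
```

Emit:
jog_arm(
  increments="0 0 0 0 0 0 0.5;0 0 0 0 0 0 0.1;0 0 0 0 0 0 -0.1;0 0 0 0 0 0 -0.5;0 0 0 0 0 0 -1;0 0 0 0 0 0 -1;0 0 0 0 0 0 -1;0 0 0 0 0 0 -1",
  squeeze=40,
)

```text
clock: 71.35
eef_pos: [549.3, -262.0, 14.1]
tcp_rot: [3.14, 0.001, 1.464]
contact_force: [-1.4, -0.7, 6.8]
opening: 0.437
```

Emit:
jog_arm(
  increments="0 0 -0.5 0 0 0 -1;0 0 -1 0 0 0 -1;0 0 -2 0 0 0 -1;0 0 -2 0 0 0 -1;0 0 -2 0 0 0 -1;0 0 -2 0 0 0 -1;0 0 -2 0 0 0 -1;0 0 -1 0 0 0 -1",
)

```text
clock: 72.15
eef_pos: [549.2, -261.9, 140.3]
tcp_rot: [3.139, 0.001, 1.464]
contact_force: [0.8, -0.5, -1.5]
opening: 0.438
```

```bash
python3 - <<'E'
from h import *
s=r.sense();print(s["eef_pos"],s["tcp_rot"],s["opening"],s["contact_force"])
# cradle placed at (619.3,-70.5); other cradles 80,160 mm toward tray -x
a=-0.107
b=np.array([619.3,-70.5]); d=np.array([np.cos(a),np.sin(a)])
print(b-80*d,b-160*d)
t=b-160*d-70*np.array([-np.sin(a),np.cos(a)]); print(t); go([*t,138],down(1.464))
E
```

```text
[ 549.20291415 -261.93777399  140.26038205] [3.13902098e+00 8.92008838e-04 1.46382917e+00] 0.4383591728190286 [ 0.80424513 -0.47839419 -1.52211505]
[539.75752323 -61.95632456] [460.21504647 -53.41264912]
[ 452.73933046 -123.01231629]
shift cm [ 12.78 -11.07   0.19] rot [ 0.003  0.001 -0.   ] (shift in end axes [ 12.79 -11.07   0.23] )
```

Emit:
jog_arm(
  increments="2.5 -2.2 0 0 0 0 -1;2.5 -2.2 0 0 0 0 -1;2.6 -2.2 0 0 0 0 -1;2.6 -2.2 0 0 0 0 -1;2.6 -2.2 0 0 0 0 -1;0 0 0 0 0 0 -1;0 0 0 0 0 0 -1;0 0 0 0 0 0 -1",
)

```text
clock: 72.95
eef_pos: [453.7, -123.2, 138.1]
tcp_rot: [3.14, 0.0, 1.464]
contact_force: [0.6, -0.2, -1.5]
opening: 0.44
```

```bash
python3 - <<'E'
from h import *
i,im=snap("wrist","w33");cv2.imwrite("pics/w33b.png",cv2.resize(im[55:235,230:430,::-1],None,fx=4,fy=3.3,interpolation=2))
s=r.sense();print(s["eef_pos"],s["tcp_rot"],s["opening"],s["contact_force"])
E
```

```text
[ 453.6970958  -123.34644858  138.03352207] [3.14055394e+00 2.89808849e-04 1.46332511e+00] 0.4399619385860782 [ 1.49380181  0.28236912 -0.19970446]
```

View pics/w33b.png

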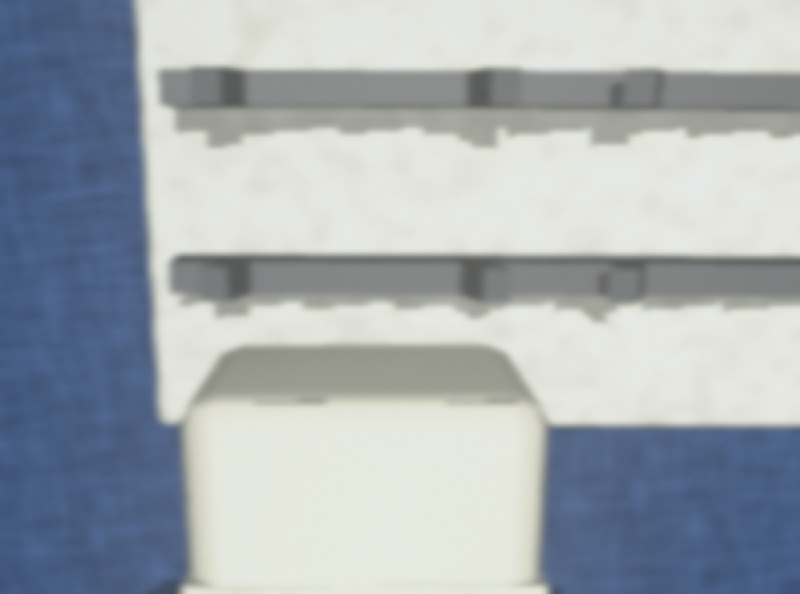

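```bash
python3 - <<'E'
from h import *
i=r.camera_info("wrist"); p,q=cur(); q=down(q.as_euler("xyz")[2])
z=lambda uv:[(230+u/4,55+v/3.3) for u,v in uv]
t=lambda uv,h:q.inv().apply(plane(i,z(uv),h)-p).round(1)
print("far tips",t([(223,85),(490,85)],39)[:,:2].tolist(),"bot",t([(244,90),(470,90)],28)[:,:2].tolist())
print("near tips",t([(229,275),(484,275)],39)[:,:2].tolist(),"bot",t([(248,280),(464,280)],28)[:,:2].tolist())
print("far edges",t([(350,71),(350,108)],28)[:,0],"near",t([(350,263),(350,299)],28)[:,0])
print("bottle",t([(190,402),(543,402),(184,584),(548,584)],p[2]+5+19).tolist())
E
```

```text
far tips [[91.7, -25.7], [91.8, 23.1]] bot [[91.1, -22.9], [91.1, 20.4]]
near tips [[50.0, -26.0], [50.0, 23.3]] bot [[47.3, -23.4], [47.4, 20.3]]
far edges [95.2 87.2] near [51.5 42.7]
bottle [[51.0, -17.0, -24.0], [51.0, 17.7, -24.0], [27.3, -18.7, -24.0], [27.3, 19.4, -24.0]]
```

Emit:
jog_arm(
  increments="2.3 -0.06 0 0 0 0 -1;2.3 -0.06 0 0 0 0 -1;2.3 -0.05 0 0 0 0 -1;0 0 0 0 0 0 -1;0 0 2 0 0 0 -1;0 0 2 0 0 0 -1;0 0 1 0 0 0 -1;0 0 0 0 0 0 -1",
)

```text
clock: 73.8
eef_pos: [457.7, -54.4, 86.6]
tcp_rot: [-3.139, 0.0, 1.463]
contact_force: [0.7, 0.5, -1.0]
opening: 0.435
```

Emit:
jog_arm(
  increments="0 0 1 0 0 0 -1;0 0 1 0 0 0 -1;0 0 1 0 0 0 -1;0 0 0.9 0 0 0 -1;0 0 0 0 0 0 -1;0 0 0 0 0 0 -1;0 0 0 0 0 0 -1;0 0 0 0 0 0 -1",
)

```text
clock: 74.6
eef_pos: [458.7, -53.8, 49.1]
tcp_rot: [3.141, -0.0, 1.464]
contact_force: [0.5, 0.5, -0.8]
opening: 0.435
```

```bash
python3 - <<'E'
from h import *
i,im=snap("wrist","w34");cv2.imwrite("pics/w34a.png",cv2.resize(im[80:360,140:500,::-1],None,fx=2,fy=2,interpolation=2))
s=r.sense();print(s["eef_pos"],s["tcp_rot"],s["opening"],s["contact_force"])
E
```

```text
[458.75457904 -53.80433561  49.15838263] [ 3.14084651e+00 -1.74444500e-05  1.46382234e+00] 0.43561851339181645 [-0.76931755  0.45755309 -0.92906846]
```

View pics/w34a.png

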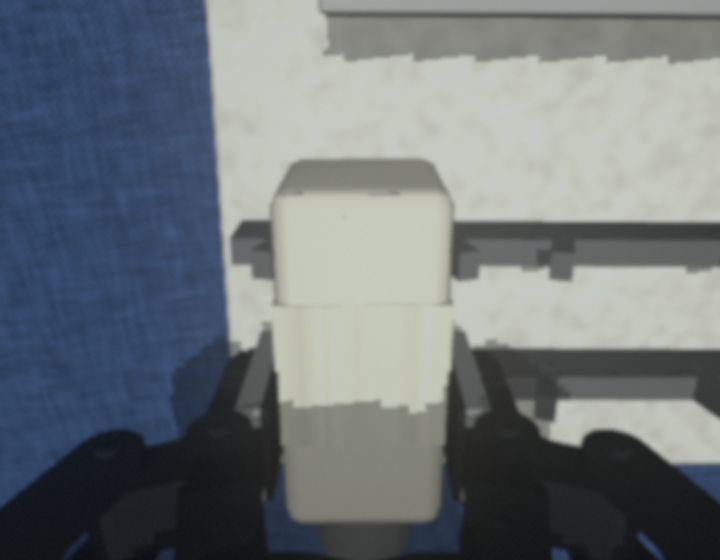

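Centred between the lips; continue down in small steps until contact (about TCP 42).

Emit:
jog_arm(
  increments="0 0 0.2 0 0 0 -1;0 0 0.2 0 0 0 -1;0 0 0.1 0 0 0 -1;0 0 0 0 0 0 -1;0 0 0.1 0 0 0 -1;0 0 0 0 0 0 -1;0 0 0 0 0 0 -1;0 0 0 0 0 0 -1",
)

```text
clock: 75.45
eef_pos: [458.4, -53.8, 42.8]
tcp_rot: [-3.142, -0.0, 1.464]
contact_force: [1.1, -0.4, -1.4]
opening: 0.437
```

Emit:
jog_arm(
  increments="0 0 0.05 0 0 0 -1;0 0 0 0 0 0 -1;0 0 0.05 0 0 0 -1;0 0 0 0 0 0 -1;0 0 0 0 0 0 -1;0 0 0 0 0 0 -1;0 0 0 0 0 0 -1;0 0 0 0 0 0 -1",
)

```text
clock: 76.25
eef_pos: [458.4, -53.8, 42.1]
tcp_rot: [3.142, -0.0, 1.464]
contact_force: [-1.8, 0.7, 6.6]
opening: 0.439
```

Emit:
jog_arm(
  increments="0 0 -0.04 0 0 0 -0.1;0 0 0 0 0 0 0;0 0 0 0 0 0 0.15;0 0 0 0 0 0 0.25;0 0 -1 0 0 0 0.25;0 0 -2 0 0 0 0.25;0 0 -4 0 0 0 0.4;0 0 -4 0 0 0 1",
)

```text
clock: 77.05
eef_pos: [457.7, -53.7, 153.6]
tcp_rot: [-3.14, -0.0, 1.464]
contact_force: [-0.1, 0.1, -0.4]
opening: 0.85
```

Emit:
jog_arm(
  increments="0 0 -4 0 0 0 1;0 0 -4 0 0 0 1;1 2 -4 0 0 0 1;1 2 -3 0 0 0 1;1 2 0 0 0 0 1;0 0 0 0 0 0 1;0 0 0 0 0 0 1;0 0 0 0 0 0 1",
)

```text
clock: 77.85
eef_pos: [520.1, -30.5, 301.7]
tcp_rot: [-3.14, 0.0, 1.464]
contact_force: [-0.0, -0.3, -0.2]
opening: 1.003
```

```bash
python3 - <<'E'
from h import *
i,im=snap("wrist","w35");cv2.imwrite("pics/w35a.png",cv2.resize(im[20:340,120:520,::-1],None,fx=1.85,fy=1.85,interpolation=2))
snap("scene","c35"); snap("side","s35")
s=r.sense();print(s["eef_pos"],s["tcp_rot"],s["opening"],s["contact_force"])
E
```

```text
[520.47438144 -30.60715863 301.89579461] [-3.14064686e+00  8.83104923e-05  1.46342341e+00] 0.9990801492723449 [0.08433329 0.00787233 1.30832894]
```

View pics/w35a.png

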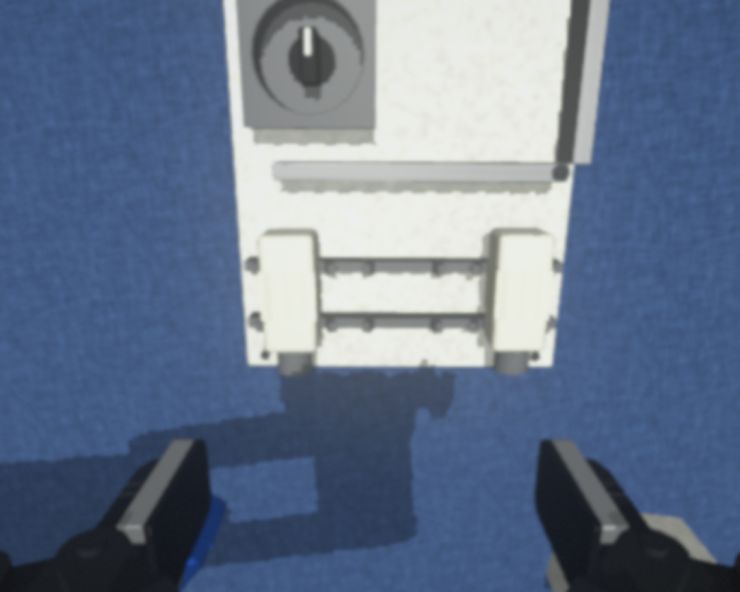

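View pics/c35.png

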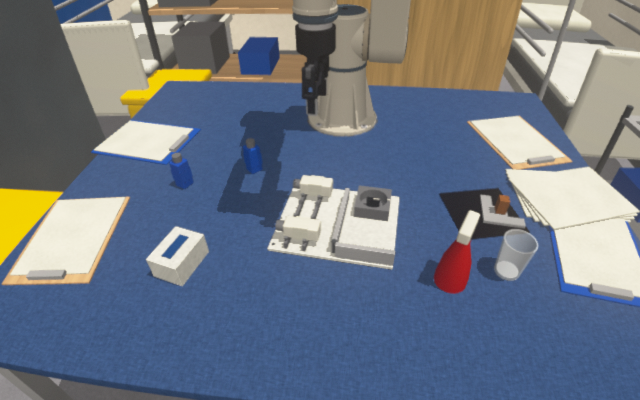

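View pics/s35.png

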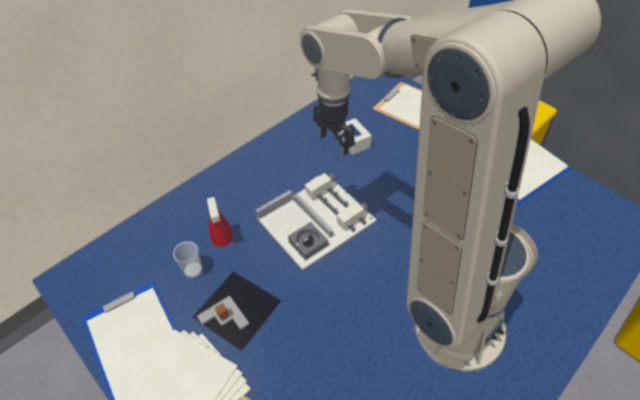

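```bash
python3 - <<'E'
from h import *
go([480,375,300],down(1.464))
E
```

```text
shift cm [39.89 -8.37  0.19] rot [-0.001  0.    -0.001] (shift in end axes [39.9  -8.35  0.19] )
```

Emit:
jog_arm(
  increments="4.8 -1 0 0 0 0 1;4.8 -1 0 0 0 0 1;4.8 -1 0 0 0 0 1;4.8 -1 0 0 0 0 1;4.8 -1 0 0 0 0 1;4.8 -1 0 0 0 0 1;4.8 -1 0 0 0 0 1;4.8 -1 0 0 0 0 1",
)

```text
clock: 78.8
eef_pos: [482.0, 361.6, 302.1]
tcp_rot: [-3.142, 0.0, 1.464]
contact_force: [0.5, 0.0, 0.5]
opening: 1.001
```

```bash
python3 - <<'E'
from h import *
for k in range(4): r.grab_frame("side")
i,im=snap("wrist","w36");cv2.imwrite("pics/w36a.png",cv2.resize(im[0:240,160:480,::-1],None,fx=2.5,fy=2.5,interpolation=2))
s=r.sense();print(s["eef_pos"],s["tcp_rot"])
E
```

```text
[482.38968716 359.51147361 301.79035043] [-3.14104840e+00  1.07277669e-03  1.46449744e+00]
```

View pics/w36a.png

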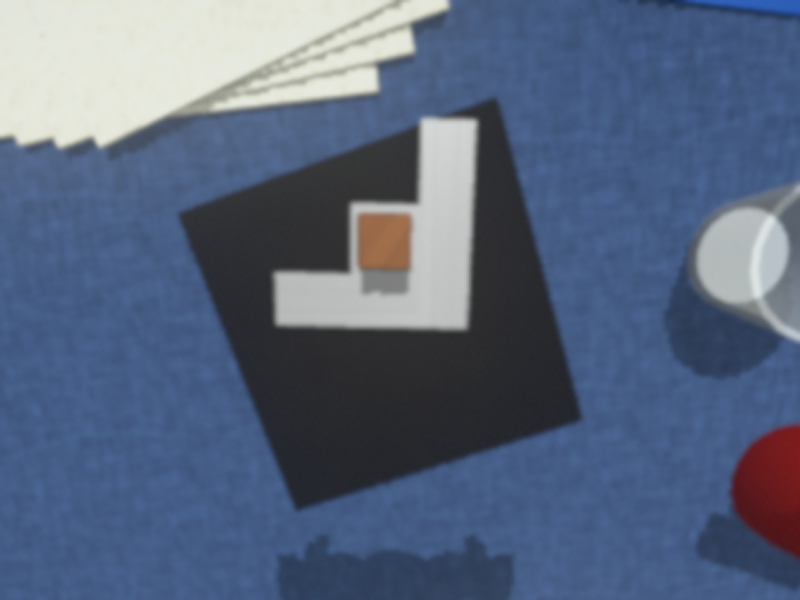

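```bash
python3 - <<'E'
from fit import *
i=r.camera_info("wrist"); p,q=cur()
z=lambda u,v:(160+u/2.5,v/2.5)
A=plane(i,[z(468,330),z(477,120),z(421,118),z(276,325),z(274,272)],12)
L=[(-45,-45),(60,-45),(60,-17),(-45,60),(-17,60)]
a,M,t,e=fit2(A,L); print("square yaw",a,t,"\n",e.round(1))
print("tool",q.inv().apply(np.r_[t,40]-p).round(1))
T=plane(i,[z(358,213),z(410,213),z(410,270),z(357,269)],57); print("post top",T.mean(0))
b,Mm,mt,e=fit2(plane(i,[z(298,509),z(580,418),z(496,98),z(180,213)],4),[(-90,-90),(90,-90),(90,90),(-90,90)]); print("mat",b,mt,e.round(1))
print(p,"offset",t-mt,np.linalg.norm(t-mt))
go([*t,110],down(a))
E
```

```text
square yaw 1.4436439242621426 [481.95442915 439.92185508] 
 [[ 0.6 -0.4]
 [ 0.1 -0.1]
 [-0.3  0.3]
 [-0.1  0.1]
 [-0.3  0.2]]
tool [ 80.2  -8.8 261.7]
post top [481.65791123 440.13097875  57.        ]
mat 0.21590605128789025 [478.25707089 398.51513274] [[ 1.8  1.5]
 [-2.6  1.3]
 [-1.2 -1.8]
 [ 2.1 -0.9]]
[482.38968716 359.51147361 301.79035043] offset [ 3.69735826 41.40672234] 41.57146994419109
shift cm [ 8.01 -0.89 19.17] rot [-0.001  0.001  0.021] (shift in end axes [ 7.97 -1.06 19.18] )
```

Emit:
jog_arm(
  increments="2 -0.22 3 0 0 0 1;2 -0.22 4 0 0 0 1;2 -0.22 4 0 0 0 1;2 -0.23 4 0 0 0.02 1;0 0 3 0 0 0 1;0 0 1 0 0 0 1;0 0 0 0 0 0 1;0 0 0 0 0 0 1",
)

```text
clock: 79.85
eef_pos: [483.5, 440.1, 113.9]
tcp_rot: [3.14, -0.001, 1.443]
contact_force: [-0.6, 0.3, 0.4]
opening: 1.004
```

```bash
python3 - <<'E'
from h import *
r.grab_frame("side")
i,im=snap("wrist","w37");cv2.imwrite("pics/w37a.png",cv2.resize(im[60:320,160:480,::-1],None,fx=2.3,fy=2.3,interpolation=2))
s=r.sense();print(s["eef_pos"],s["tcp_rot"])
E
```

```text
[483.71120366 440.69513214 114.48084368] [ 3.13947135e+00 -2.42089292e-03  1.44297694e+00]
```

View pics/w37a.png

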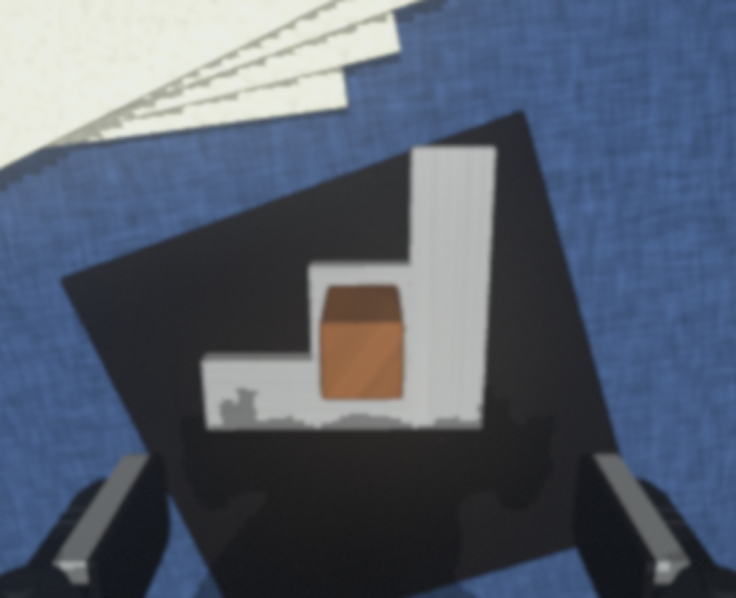

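```bash
python3 - <<'E'
from h import *
i=r.camera_info("wrist"); p,q=cur()
z=lambda u,v:(160+u/2.3,60+v/2.3)
t=lambda uv,h:q.inv().apply(plane(i,[z(*k) for k in uv],h)-p).round(1)
T=t([(321,322),(402,322),(403,399),(321,398)],57); print(T,T.mean(0))
E
```

```text
[[ 13.7 -14.5  57.5]
 [ 13.7   9.5  57.5]
 [-11.3  10.2  57.5]
 [-10.9 -15.1  57.4]] [ 1.3   -2.475 57.475]
```

Emit:
jog_arm(
  increments="0.1 -0.25 1.5 0 0 0 1;0 0 1.5 0 0 0 1;0 0 1.5 0 0 0 1;0 0 1.5 0 0 0 1;0 0 1.5 0 0 0 1;0 0 1 0 0 0 1;0 0 0.6 0 0 0 1;0 0 0 0 0 0 1",
)

```text
clock: 80.75
eef_pos: [479.7, 441.4, 20.1]
tcp_rot: [-3.141, 0.001, 1.444]
contact_force: [-0.6, -0.5, 0.0]
opening: 1.003
```

Emit:
jog_arm(
  increments="0 0 0 0 0 0 0.4;0 0 0 0 0 0 0;0 0 0 0 0 0 -0.3;0 0 0 0 0 0 -0.6;0 0 0 0 0 0 -1;0 0 0 0 0 0 -1;0 0 0 0 0 0 -1;0 0 0 0 0 0 -1",
  squeeze=50,
)

```text
clock: 81.55
eef_pos: [480.4, 442.1, 21.8]
tcp_rot: [3.141, -0.001, 1.444]
contact_force: [-0.2, -0.3, 5.3]
opening: 0.297
```

Emit:
jog_arm(
  increments="0 0 -0.5 0 0 0 -1;0 0 -0.5 0 0 0 -1;-1 0 0 0 0 0 -1;-1 0 0 0 0 0 -1;-1 0 0 0 0 0 -1;-1 0 0 0 0 0 -1;0 -0.2 0 0 0 0 -1;0 0 0 0 0 0 -1",
)

```text
clock: 82.35
eef_pos: [472.9, 402.0, 31.2]
tcp_rot: [-3.141, -0.0, 1.443]
contact_force: [0.4, 0.3, -2.2]
opening: 0.298
```

Now near the mat centre (478, 399). Nudge and set down.

Emit:
jog_arm(
  increments="-0.2 0.5 0 0 0 0 -1;0 0 0.4 0 0 0 -1;0 0 0.3 0 0 0 -1;0 0 0.1 0 0 0 -1;0 0 0.1 0 0 0 -1;0 0 0.05 0 0 0 -1;0 0 0 0 0 0 -1;0 0 0 0 0 0 -1",
)

```text
clock: 83.15
eef_pos: [477.7, 399.8, 21.9]
tcp_rot: [3.142, -0.0, 1.444]
contact_force: [-2.2, -0.1, 1.8]
opening: 0.294
```

Emit:
jog_arm(
  increments="0 0 0 0 0 0 -0.3;0 0 0 0 0 0 -0.2;0 0 0 0 0 0 0.2;0 0 0 0 0 0 0.6;0 0 -1 0 0 0 1;0 0 -2 0 0 0 1;0 0 -4 0 0 0 1;0 0 -4 0 0 0 1",
)

```text
clock: 83.95
eef_pos: [477.3, 399.4, 133.0]
tcp_rot: [-3.141, 0.001, 1.444]
contact_force: [0.2, 0.8, 0.7]
opening: 0.999
```

Emit:
jog_arm(
  increments="-1 0 -4 0 0 0 1;-1 0 -4 0 0 0 1;-1 0 -4 0 0 0 1;-1 0 -4 0 0 0 1;-1 0 -2 0 0 0 1;0 0 0 0 0 0 1;0 0 0 0 0 0 1;0 0 0 0 0 0 1",
)

```text
clock: 84.75
eef_pos: [470.8, 350.0, 310.5]
tcp_rot: [-3.14, 0.001, 1.444]
contact_force: [-0.6, 0.7, -0.4]
opening: 0.999
```

```bash
python3 - <<'E'
from h import *
for k in range(3): r.grab_frame("side")
i,im=snap("wrist","w38");cv2.imwrite("pics/w38a.png",cv2.resize(im[0:240,160:480,::-1],None,fx=2.5,fy=2.5,interpolation=2))
snap("scene","c38")
s=r.sense();print(s["eef_pos"],s["tcp_rot"])
E
```

```text
[471.13835153 350.16273588 310.69734451] [-3.14036811e+00  1.10437650e-03  1.44404016e+00]
```

View pics/w38a.png

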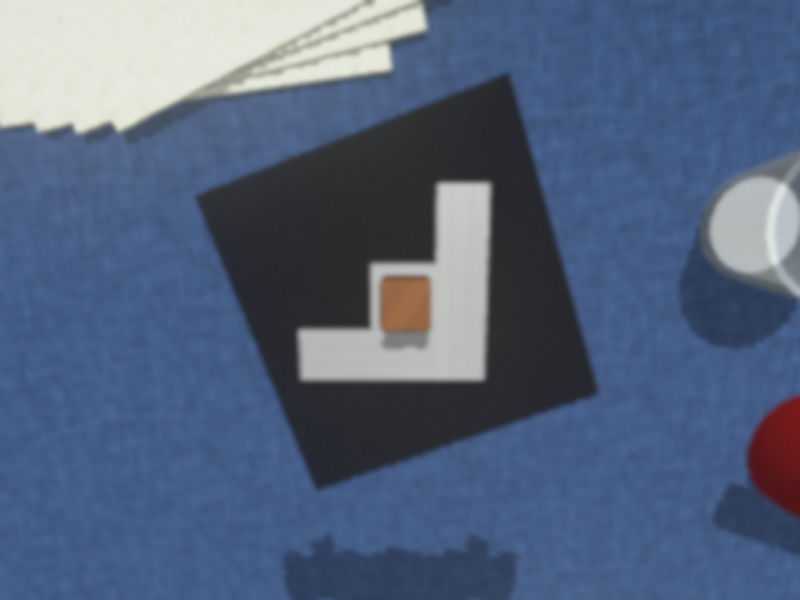

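View pics/c38.png

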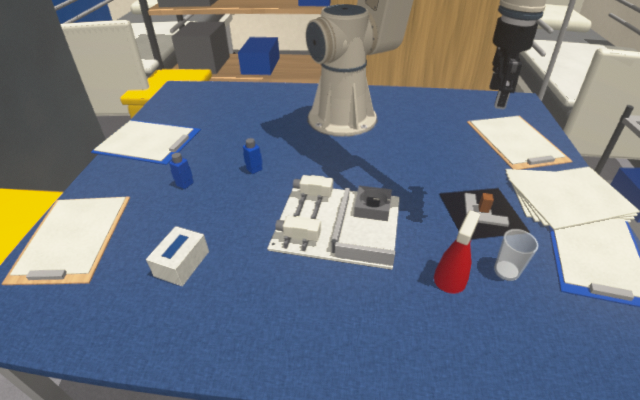

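Emit:
jog_arm(
  increments="-4 0.2 0 0 0 0 1;-4 0.2 0 0 0 0 1;-4 0.2 0 0 0 0 1;-4 0.2 0 0 0 0 1;-4 0.2 0 0 0 0 1;-4 0.2 0 0 0 0 1;-4 0.2 0 0 0 0 1;-3 0.2 0 0 0 0 1",
)

```text
clock: 85.8
eef_pos: [447.5, 38.7, 311.5]
tcp_rot: [-3.141, 0.0, 1.443]
contact_force: [0.4, 1.0, -0.3]
opening: 0.994
```

```bash
python3 - <<'E'
from h import *
for k in range(4): r.grab_frame("side")
i,im=snap("wrist","w39");cv2.imwrite("pics/w39a.png",cv2.resize(im[20:280,200:480,::-1],None,fx=2.3,fy=2.3,interpolation=2))
print(r.sense()["eef_pos"])
E
```

```text
[448.11751942  40.90322721 311.57798582]
```

View pics/w39a.png

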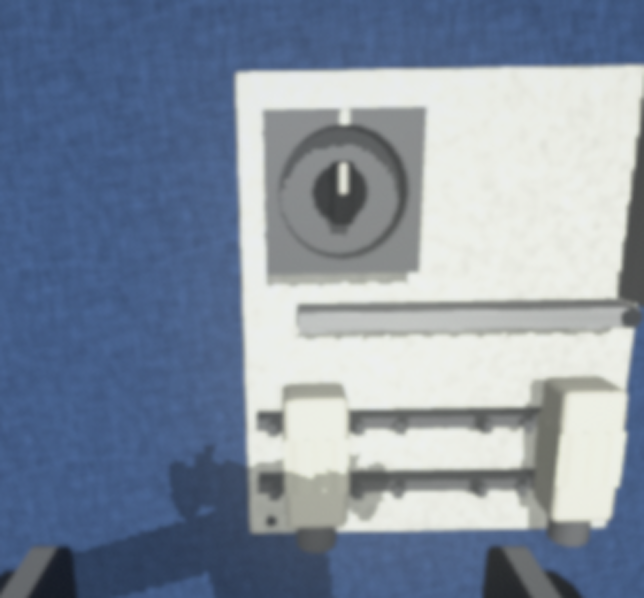

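Pointer (343,165–192) lines up with the mark (345,117), and both bottles lie in their cradles. Handing in.

```bash
python3 - <<'E'
from rig import r
print(r.sign_off()); print(r.sense()["clock"])
E
```

```text
the job is handed in; nothing more can be done
None
the job is handed in; nothing more can be done
```

I finished every step and handed the job in at about 86 s of the 210 s allowed. The sign-off gives no verdict.

- **Knob:** I turned it from about 0.55 to its mark. Right after the turn the pointer measured within about 0.01 rad of the mark, and the last picture shows it still lined up.
- **Corner check:** I pressed the square into the corner with about 8 N on the wall and 13 N on the rail, and held it about 2.4 s. The gap along the wall measured about 0.3 mm and even along the leg. I judged contact with the rail only from the force rise and the stop in motion, because the gripper hid that edge from the camera.
- **Bottles:** Only two white bottles were there. I tipped each gently onto its side on the table, picked it up again from above and laid it in one of the two outer cradles. The last picture shows both seated.
- **Steel square:** I put it back on the mat, and it was later knocked about 42 mm off centre while the arm was away. I set it back to within a few millimetres of the mat centre, lying flat.
- **Things standing around:** The sprayer, cup, carton and blue bottles look unmoved in the last scene picture.
- **Disagreement between measurements:** My first estimate of the tray position, taken from high up, was about 4 mm off the close-up one. I used the close-up values.

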